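Lock the display regulators in the rack and clear the turntable

ROBOT

A 7-joint arm with a two-finger parallel gripper is mounted at the origin on the work surface. World frame = base frame: x ahead of the robot, y to its left, z up, the work surface at z = 0. Lengths are in m, angles in rad, forces in N, time in s.
With the tool pointing down it reaches from about 0.4 to 0.85 m from the base axis. Payload 10.4 kg.
Tool frame: the origin (TCP) lies midway between the tips of the shut fingers; the grasp point (between the pads) lies 19 mm behind it; z points along the fingers, y is the line along which they close (so a half turn about z gives the same grasp; the last joint's range is limited). The gripper opens to 87 mm and grips with 3 to 60 N. Pads are 19 mm wide; open, the fingers measure 117 mm over their backs; the gripper's body (75 mm by 190 mm) begins 51 mm behind the grasp point.
Start: joints at [1.215, 0.332, -0.065, 1.46, 0.022, 1.35, -0.088], TCP at [0.204, -0.591, 0.223] pointing down, gripper open.
Joint ranges: [-2.6, 2.6], [-0.5, 2.12], [-1.47, 1.34], [0.16, 2.42], [-1.27, 4.41], [0.06, 2.06], [-2.6, 2.6]. Speed limits (rad/s): [2.22, 2.22, 2.79, 2.79, 3.14, 3.14, 3.14].

INTERFACE

Orientations are given as a unit quaternion [x, y, z, w].
In Python, from cell import env gives the robot as it stands. The module is installed in compiled form; this text tells all that it offers.
- The arm moves only by the tool jog_arm, never from a script. Its argument "increments" is a list of rows, each an object of numbers: "x", "y", "z": the shift along the tool's x, y, z scaled (see below); "turn": the turn about the tool's z scaled (see below). A call has exactly 8 rows; each row shifts and turns the commanded pose from where the row before left it, along the tool's axes as they then stand; what a row does not reach is not made up. The controller multiplies each number of a shift by 100 mm and each number of a turn by pi/2 rad. A row lasts 1/8 s, in which the tool goes at most 62.5 mm and 10.7 degrees, less where a joint would pass 70% of its speed; a pose out of reach is approached as far as the arm can. A call with a number of a shift or a turn outside -1 to 1 is refused whole. A call with a gripper value outside its range is refused whole. "gripper" is the opening, from -1 (shut) to 1 (fully open), set as the call begins (left out, the last holds). The fingers move at their own pace and stop on an object; the grip force is fixed at half the most. Time passes only in rows, so rows that do not move let the fingers close, or fill a call up. It gives the time, the measured TCP pose, the force, the opening and the grip force at its end, in the units of the state.
- env.get_obs(): the state, without advancing time (a new reading comes with each control period).
- env.camera(name): name is "side" or "top"; returns a dict with "pixels" (420x560x3 uint8, blue, green, red), "K" (3x3 intrinsics, pixels), "extrinsics" (4x4, takes a point from camera to world coordinates). Camera axes: x right, y down, z forward; pixel columns grow to the right and rows downward; lengths in m; the calibration is good to about 2 mm. A picture is of the moment at which its call begins. There is no depth.
- env.hand_in(): hands the job in; it is judged then, once.
The state is a dict: "time": time; "qpos": joint angles; "joint_vel": joint speeds; "joint_torque": joint torques, N m; "ee_pos": TCP position; "tcp_rot": TCP orientation; "wrist_force": force on the tool from outside, world axes, zero at the start; "torque": the same for the moment, N m; "grip_width": finger opening in m; "grasp_force": force on a finger pad.
Only numpy, scipy, OpenCV 4.12 (cv2) and the standard library are available. Lean on these libraries where they do the work, as an engineer would, in place of code of your own. Each camera call takes 0.05 s, during which the arm holds its last target. There are 200 camera calls.

TASK

Clear the turntable for the night: open the gate of the blue security rack, slide every regulator in along the slot by its neck, upright, resting on the strips with its hose nozzle towards the customers' side (the side away from the robot), and when they are all in, swing the gate fully shut behind them. Thread all the brass union nuts onto the spindle, lying flat one on another. Knock no regulator over, and leave the gauge, the pressure screw and the other things on the counter where they are.

Things in the scene. Friction and masses are not known exactly. Their poses are not given: they have to be found in the camera images.
- reg_orange: Loose clip-on gas regulator, orange body with black collar and tap, upright, 0.26 kg, may be absent (None). Origin: centre of underside, z up. Round collar 40 mm dia. (0-28 mm up), neck 22 mm dia. (28-44), body 62 mm dia. with flat underside (44-80), on top a bar tap 20 mm wide along x, 40 mm long along y (80-106), to be gripped across its 20 mm. Hose nozzle out along +x.
- reg_orange_nozzle (a point): Tip of the brass hose nozzle of reg_orange, 11 mm thick: 62 mm from its axis along its +x, 59 mm up. None if the regulator is absent.
- reg_grey: Loose clip-on gas regulator, grey body with black collar and red tap, upright, 0.26 kg, may be absent (None). Origin: centre of underside, z up. Round collar 40 mm dia. (0-28 mm up), neck 22 mm dia. (28-44), body 62 mm dia. with flat underside (44-80), on top a bar tap 20 mm wide along x, 40 mm long along y (80-106), to be gripped across its 20 mm. Hose nozzle out along +x.
- reg_grey_nozzle (a point): Tip of the brass hose nozzle of reg_grey, 11 mm thick: 62 mm from its axis along its +x, 59 mm up. None if the regulator is absent.
- reg_black: Loose clip-on gas regulator, black body with grey collar and red tap, upright, 0.26 kg, may be absent (None). Origin: centre of underside, z up. Round collar 40 mm dia. (0-28 mm up), neck 22 mm dia. (28-44), body 62 mm dia. with flat underside (44-80), on top a bar tap 20 mm wide along x, 40 mm long along y (80-106), to be gripped across its 20 mm. Hose nozzle out along +x.
- reg_black_nozzle (a point): Tip of the brass hose nozzle of reg_black, 11 mm thick: 62 mm from its axis along its +x, 59 mm up. None if the regulator is absent.
- nut_1: Loose brass hexagonal union nut lying flat, 34 mm across flats (flats face its x axis and every 60 degrees from it), 16 mm high, bore 21 mm, 70 g; origin at the centre of its underside, z along the bore. May be absent (None).
- nut_2: Loose brass hexagonal union nut lying flat, 34 mm across flats (flats face its x axis and every 60 degrees from it), 16 mm high, bore 21 mm, 70 g; origin at the centre of its underside, z along the bore. May be absent (None).
- nut_3: Loose brass hexagonal union nut lying flat, 34 mm across flats (flats face its x axis and every 60 degrees from it), 16 mm high, bore 21 mm, 70 g; origin at the centre of its underside, z along the bore. May be absent (None).
- rack: Fixed blue steel security rack, 250 mm long. Origin on the counter under its middle; z up, +x to the customers' side (away from the robot, give or take 12 degrees), y along the slot. Two level strips 5 mm thick, tops 72 mm up, reaching out to x = -66 and +52 mm on side walls, leave a slot 30 mm wide about x = 0, free beneath. Room for three regulators between end stop and shut gate.
- rack_mouth (a point): Open end of the slot, middle, at strip-top height: rack (0, -125, 72) mm. The only way in: neck in the slot, collar under the strips, body over them, sliding along rack +y; let down, the body's underside rests on the strips (regulator's origin then 28 mm above the counter).
- rack_end (a point): Closed end of the slot, middle of the end stop's inner face at strip-top height: rack (0, 110, 72) mm; the stop's top is 100 mm above the counter.
- gate (a joint): Gate angle, rad: a steel bar 84 x 16 x 14 mm lying on the strips across the mouth. 0 = fully shut across the slot (bar along rack +x); grows as it swings outward (first towards rack -y) to its stop at 2.1; from 1.6 it is clear of the way in. Light friction; it stays where left.
- gate_hinge (a point): Vertical hinge axis of the gate at the height of the strip tops, at rack (-50, -116, 72) mm; the bar is 16 mm wide about it.
- gate_knob (a point): Middle of the gate's red upright round knob, 16 mm diameter, 26 mm high (86 to 112 mm above the counter), on the bar 50 mm from the hinge axis, so above the slot when shut.
- spindle: Fixed nut spindle: round light-wood base 64 mm diameter, 12 mm high, with an upright steel post 12 mm diameter, tapered tip 70 mm above the counter; origin at the centre of its underside. Nuts stack on it, 16 mm each.
- turntable_well: Middle of the round wooden turntable let into the counter (fixed point on the counter, z = 0): disc 330 mm diameter, top 6 mm above the counter, stiff to turn (about 0.5 Nm). Regulators and nuts stand on it at the start.
- gauge: Chrome pressure gauge lying on its back at the turntable's rim, 50 mm diameter, 24 mm high, brass stem along its -x. Leave alone.
- pressure_screw: Small steel T-handled pressure screw lying at the turntable's rim, 40 mm long. Leave alone.
- leak_spray: Green-labelled spray bottle, 48 mm diameter, 150 mm tall. Leave alone.
- seal_tape: White roll of sealing tape, 54 mm diameter, 14 mm high. Leave alone.
- spanner: Steel spanner lying beyond the turntable. Leave alone.
- pen_mug: Blue mug, 72 mm diameter, 85 mm tall. Leave alone.

How it is judged:
By the outcome, as a careful person would: the job done as asked, in the order asked, and still so for the second after the job is handed in, with the robot touching nothing.
Of reg_orange, reg_grey, reg_black only 2 to 3 are there at a start; the rules pass over those that are not, and their reading is None.
Of nut_1, nut_2, nut_3 only 2 to 3 are there at a start; the rules pass over those that are not, and their reading is None.
At some moment in a run one of nut_1, nut_2, nut_3 may be knocked a few centimetres aside while the robot is not near it.
It also fails if it takes over 210 s, if anything falls off the work surface, if the arm or the gripper's body presses on something with over 40 N, if the wrist force passes 120 N, or if a joint passes its speed limit or range.

## Working session

There is one attempt and no reset: what is moved stays moved. The work goes in short steps, Python scripts to look and compute and a tool call to move; the robot and the scene stay as the last step left them, time stands still between calls to the robot, and variables do not carry over. Pictures are saved under pics/ and viewed, at most 18 in all, crops included, and the job is handed in when it is done.

Besides the shell and the picture viewer there is one more tool, called after "Request:" by a JSON object that holds its "name" and its "arguments", one argument or row to a line. jog_arm: Moves the arm, as the interface text tells. Its arguments: {"type":"object","properties":{"increments":{"type":"array","items":{"type":"object","properties":{"x":{"type":"number"},"y":{"type":"number"},"z":{"type":"number"},"turn":{"type":"number"}}}},"gripper":{"type":"number"}},"required":["increments"]}

```bash
mkdir -p pics; cat > h.py <<'E'
import numpy as np,cv2
from cell import env
def snap(n,f):
    c=env.camera(n); cv2.imwrite(f'pics/{f}.png',c['pixels']); np.savez(f'pics/{f}.npz',**{k:np.array(c[k]) for k in('pixels','K','extrinsics')}); return c
def ld(f): return np.load(f'pics/{f}.npz')
def ray(f,u,v,z):
    c=ld(f);T=c['extrinsics'];d=T[:3,:3]@np.linalg.inv(c['K'])@[u,v,1.];o=T[:3,3];return o+d*(z-o[2])/d[2]
def proj(f,p):
    c=ld(f);q=np.linalg.inv(c['extrinsics'])@np.append(p,1);q=c['K']@q[:3];return q[:2]/q[2]
def crop(f,x0,y0,x1,y1,s,o):
    i=ld(f)['pixels'][y0:y1,x0:x1];cv2.imwrite(f'pics/{o}.png',cv2.resize(i,None,fx=s,fy=s,interpolation=cv2.INTER_CUBIC))
E
python3 - <<'E'
from h import *
o=env.get_obs();print(o['time'],o['ee_pos'],o['tcp_rot'])
a=snap('top','t0');b=snap('side','s0')
for c in(a,b):print(c['K'],np.round(c['extrinsics'],3))
cv2.imwrite('pics/t0b.png',cv2.resize(a['pixels'],(800,600),interpolation=cv2.INTER_CUBIC))
cv2.imwrite('pics/s0b.png',cv2.resize(b['pixels'],(800,600),interpolation=cv2.INTER_CUBIC))
E
```

```text
0.0 [ 0.20404482 -0.59033974  0.2217578 ] [ 9.86185631e-01  1.65642368e-01 -1.56338156e-04 -6.94043859e-04]
[[381.27496149   0.         279.23664667]
 [  0.         381.27496149 211.56309862]
 [  0.           0.           1.        ]] [[-2.200e-02 -9.930e-01  1.170e-01  4.590e-01]
 [-1.000e+00  2.300e-02  6.000e-03  1.000e-03]
 [-8.000e-03 -1.170e-01 -9.930e-01  1.015e+00]
 [ 0.000e+00  0.000e+00  0.000e+00  1.000e+00]]
[[413.531751     0.         274.88123034]
 [  0.         413.531751   211.7327554 ]
 [  0.           0.           1.        ]] [[-0.962 -0.209  0.177  0.419]
 [-0.274  0.744 -0.61   0.594]
 [-0.004 -0.635 -0.773  0.838]
 [ 0.     0.     0.     1.   ]]
```

View pics/t0b.png

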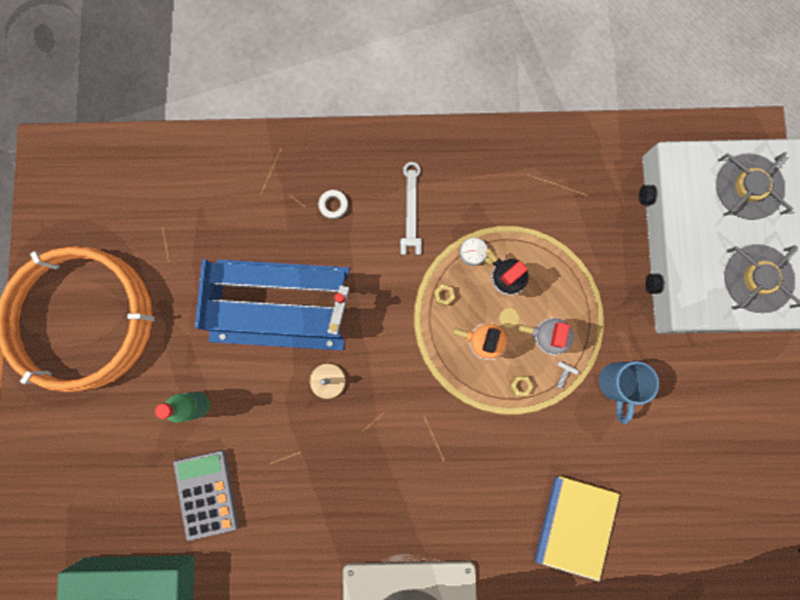

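View pics/s0b.png

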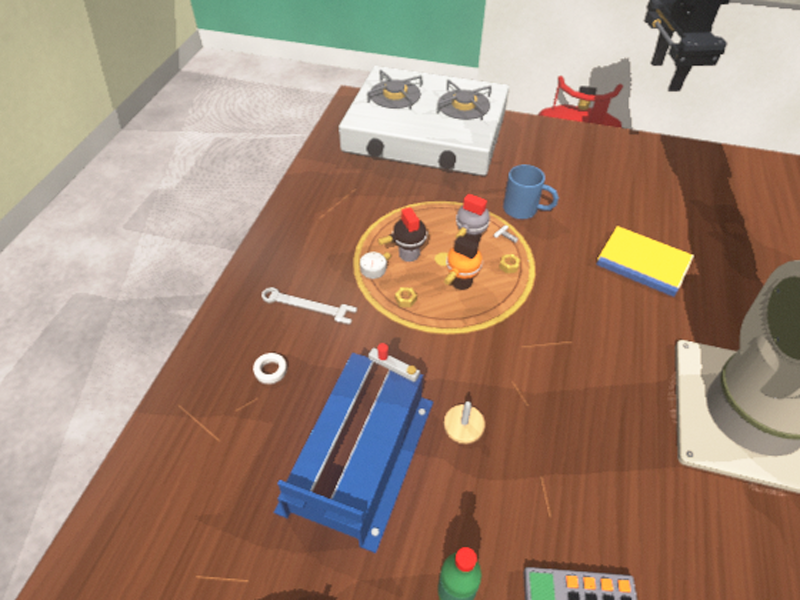

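Top view: three regulators (orange, grey, black) and two nuts on the turntable. The rack is at about (275,305), with its gate at the right end, and the spindle is at (328,381). I'll enlarge both areas.

```bash
python3 - <<'E'
from h import *
crop('t0',285,155,425,292,5,'t0c');crop('t0',130,175,270,285,5,'t0d')
E
```

```text
(no output)
```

View pics/t0c.png

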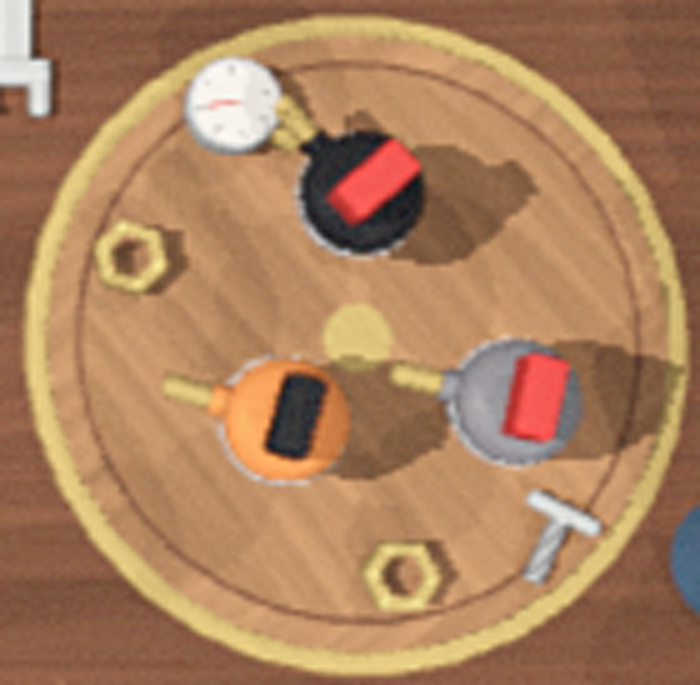

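View pics/t0d.png

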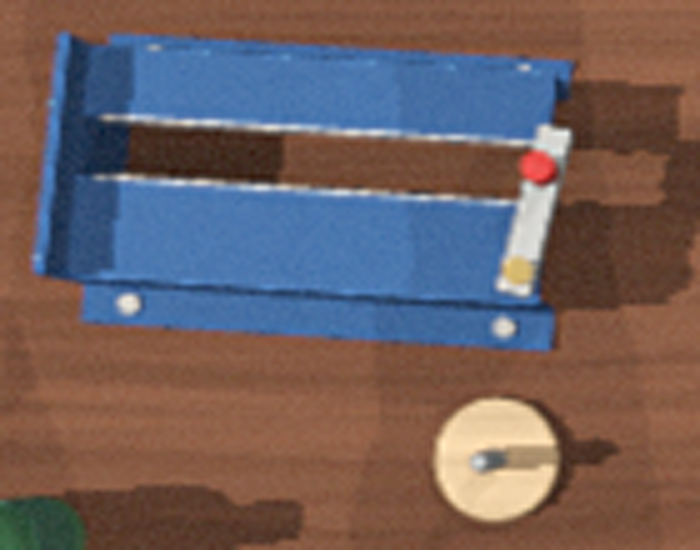

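```bash
python3 - <<'E'
from h import *
def C(u,v,z): return np.round(ray('t0',285+(u+.5)/5-.5,155+(v+.5)/5-.5,z)*1000,1)
def D(u,v,z): return np.round(ray('t0',130+(u+.5)/5-.5,175+(v+.5)/5-.5,z)*1000,1)
for n,b,t,tap in [('or',(286,420),(165,387),[(297,375),(275,455),(325,380),(300,458)]),('gr',(516,402),(395,372),[(528,353),(572,362),(518,435),(552,440)]),('bl',(362,193),(280,135),[(330,195),(405,140),(420,170),(352,222)])]:
    B=C(*b,.086);T=C(*t,.065);A=np.array([C(*q,.112) for q in tap])
    print(n,B,T,'noz',np.hypot(*(T-B)[:2]),np.degrees(np.arctan2(*(T-B)[1::-1])),'tap',A.mean(0),A[:,:2].tolist())
print('nuts',C(132,257,.022),C(403,577,.022))
print('slot',D(518,202,.072),D(540,142,.072),D(95,178,.072),D(95,118,.072))
print('hinge',D(518,270,.088),'knob',D(538,165,.112),'spin',D(497,459,.012),D(482,462,.07))
print('well',C(357,340,.006),'gauge',C(235,105,.024),'screw',C(548,535,.01))
print('stop top',D(65,35,.1),D(38,270,.1),'bar end',D(555,127,.086),D(513,293,.086))
E
```

```text
or [ 498.8 -143.8   86. ] [517.4 -87.6  65. ] noz 59.19797293826876 71.68747787005813 tap [ 498.95  -146.075  112.   ] [[518.8, -145.8], [481.3, -133.9], [516.1, -159.0], [479.6, -145.6]]
gr [ 505.  -255.8   86. ] [ 522.3 -202.3   65. ] noz 56.227573307052815 72.08063482602158 tap [ 505.625 -261.2    112.   ] [[526.8, -255.5], [522.0, -276.1], [488.2, -248.7], [485.5, -264.5]]
bl [ 609.5 -185.8   86. ] [ 643.5 -150.    65. ] noz 49.3724619600846 46.47721419149322 tap [ 610.625 -187.85   112.   ] [[604.7, -165.2], [630.6, -202.3], [615.8, -208.8], [591.4, -175.1]]
nuts [588.7 -76.6  22. ] [ 419.6 -210.6   22. ]
slot [564.  121.5  72. ] [593.9 110.3  72. ] [580.9 332.9  72. ] [611.3 333.5  72. ]
hinge [528.9 119.8  88. ] knob [577.2 106.7 112. ] spin [436.2 141.2  12. ] [436.2 140.5  70. ]
well [ 543.7 -195.7    6. ] gauge [ 668.2 -133.4   24. ] screw [ 439.1 -289.6   10. ]
stop top [648.2 339.1 100. ] [533.2 349.8 100. ] bar end [599.2 101.2  86. ] [517.9 122.5  86. ]
```

```bash
cat >> h.py <<'E'
def rackT(o,yaw):
    c,s=np.cos(yaw),np.sin(yaw);R=np.array([[c,-s],[s,c]])
    return lambda x,y,z:np.append(np.array(o)+R@[x/1e3,y/1e3],z/1e3)
def draw(f,img,s,x0,y0,pts,col,closed=False):
    q=[((proj(f,p)+.5-[x0,y0])*s).astype(int) for p in pts]
    cv2.polylines(img,[np.array(q)],closed,col,1)
E
python3 - <<'E'
from h import *
yaw=np.radians(-4.8);R=np.array([[np.cos(yaw),-np.sin(yaw)],[np.sin(yaw),np.cos(yaw)]])
o=np.array([.5289,.1197])-R@[-.05,-.116];print(o)
L=rackT(o,yaw)
def panel(f,x0,y0,x1,y1,s):
    im=cv2.resize(ld(f)['pixels'][y0:y1,x0:x1],None,fx=s,fy=s,interpolation=cv2.INTER_CUBIC)
    d=lambda p,c=(0,255,255),cl=False:draw(f,im,s,x0,y0,p,c,cl)
    d([L(15,-125,72),L(15,110,72)]);d([L(-15,-125,72),L(-15,110,72)])
    d([L(-66,-125,72),L(52,-125,72),L(52,110,72),L(-66,110,72)],(0,255,0),True)
    d([L(-66,110,100),L(52,110,100)],(255,255,255))
    for r,z,c in[((.4988,-.1438),6,72),((.505,-.2558),6,72),((.6095,-.1858),6,40)]:
        M=rackT(r,np.radians(c));a=np.linspace(0,6.283,30)
        d([M(31*np.cos(t),31*np.sin(t),86) for t in a]);d([M(0,0,65),M(62,0,65)],(255,0,255))
        d([M(10,20,112),M(10,-20,112),M(-10,-20,112),M(-10,20,112)],(255,255,0),True)
    return im
a=panel('t0',130,155,410,292,2.85);b=panel('s0',190,125,385,390,1)
b1=panel('s0',190,240,310,390,1.6);
cv2.imwrite('pics/ov.png',a)
b=panel('s0',190,240,310,390,3.4);c=panel('s0',245,130,380,225,3)
h=np.zeros((510,813,3),np.uint8);h[:b.shape[0],:408]=b[:510,:408];h[:285,408:]=c[:285,:405];cv2.imwrite('pics/ov2.png',h[:,:800])
E
```

```text
[0.58843127 0.23110928]
```

View pics/ov.png

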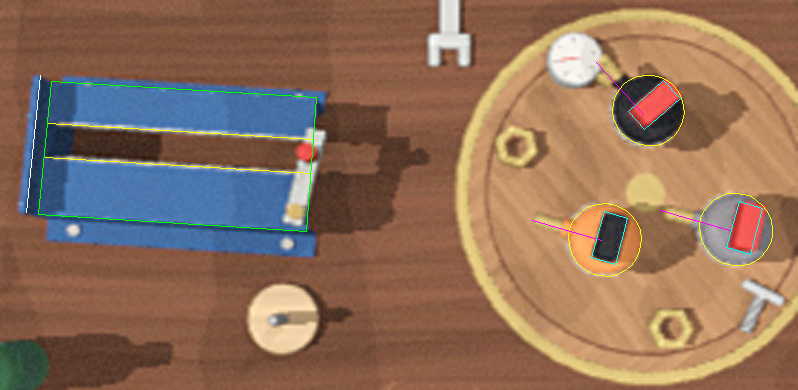

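View pics/ov2.png

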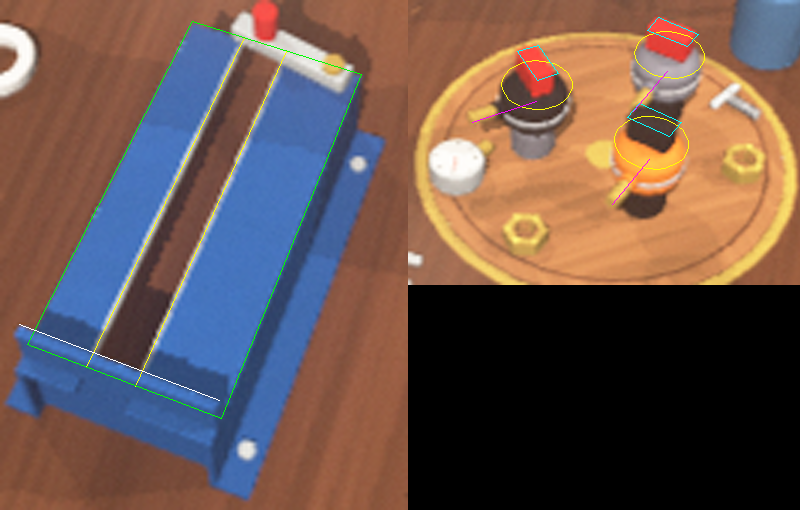

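Both overlays match: the rack origin is (588.4, 231.1) mm at yaw −4.8°, and the gate stands about 10° ajar. I'll turn the tool first.

```bash
cat >> h.py <<'E'
def st():
    o=env.get_obs();q=o['tcp_rot'];th=np.degrees(2*np.arctan2(q[1],q[0]))-90
    return np.array(o['ee_pos'])*1e3,(th+180)%360-180,o
def to(x,y,z,th,cur=None):
    p,t,o=st() if cur is None else cur
    a=np.radians(t);ty=np.array([np.cos(a),np.sin(a)]);tx=np.array([-np.sin(a),np.cos(a)])
    d=np.array([x,y])-p[:2]
    print(f"shift(tool at {t:.1f}) x{d@tx/100:.3f} y{d@ty/100:.3f} z{(p[2]-z)/100:.3f}  turn{-(th-t)/90:.3f}")
    return (np.array([x,y,z],float),th,None)
def rk(y,x=0): return 588.4+.0837*y+.9965*x, 231.1+.9965*y-.0837*x
E
python3 - <<'E'
from h import *
for u,v in[(470,114),(612,204)]: print(ray('s0',245+u/3,130+v/3,.065))
c=to(577,107,222,23);print(st()[1])
E
```

```text
[ 0.31417014 -0.25064787  0.065     ]
[ 0.19213277 -0.17525025  0.065     ]
shift(tool at -70.9) x5.803 y-5.373 z-0.001  turn-1.044
-70.92680158636082
```

Request:
{"name": "jog_arm", "arguments": {
  "gripper": -0.1,
  "increments": [
    {"turn":-0.1},
    {"turn":-0.1},
    {"turn":-0.1},
    {"turn":-0.1},
    {"turn":-0.1},
    {"turn":-0.1},
    {"turn":-0.1},
    {"turn":-0.1}
  ]
}}

```text
$.increments[0]: bad value
```

```bash
python3 - <<'E'
from h import *
p,t,o=st();print(p,t,o['qpos']);to(577,106.8,200,23)
E
```

```text
[ 204.10118911 -590.40186116  221.8743494 ] -70.92680158636082 [ 1.21537822  0.3327932  -0.06472911  1.46079216  0.02161068  1.34989242
 -0.0884757 ]
shift(tool at -70.9) x5.803 y-5.371 z0.219  turn-1.044
```

Request:
{"name": "jog_arm", "arguments": {
  "gripper": -0.1,
  "increments": [
    {"x":0,"y":0,"z":0,"turn":-0.1},
    {"x":0,"y":0,"z":0,"turn":-0.1},
    {"x":0,"y":0,"z":0,"turn":-0.1},
    {"x":0,"y":0,"z":0,"turn":-0.1},
    {"x":0,"y":0,"z":0,"turn":-0.1},
    {"x":0,"y":0,"z":0,"turn":-0.1},
    {"x":0,"y":0,"z":0,"turn":-0.1},
    {"x":0,"y":0,"z":0,"turn":-0.1}
  ]
}}

```text
time: 1.1
ee_pos: [0.2041, -0.5905, 0.222]
tcp_rot: [0.699, 0.715, 0.0, -0.0]
wrist_force: [-0.7, -0.5, -0.1]
grip_width: 0.0393
grasp_force: 0.0
```

```bash
python3 - <<'E'
from h import *
p,t,o=st();print(p,t,o['qpos']);to(577,106.8,200,23)
for u,v in[(62,114),(204,204)]: print(ray('s0',245+u/3,130+v/3,.065))
E
```

```text
[ 204.08232802 -590.48741368  222.0484026 ] 1.3622902853180108 [ 1.34688185  0.34330866 -0.23415637  1.45249363  0.07991276  1.35600863
  1.13257698]
shift(tool at 1.4) x6.882 y3.894 z0.220  turn-0.240
[ 0.660592   -0.15366382  0.065     ]
[ 0.51690388 -0.08413     0.065     ]
```

Request:
{"name": "jog_arm", "arguments": {
  "increments": [
    {"x":0.3,"y":0.17,"z":0,"turn":0},
    {"x":0.49,"y":0.278,"z":0,"turn":0},
    {"x":0.49,"y":0.278,"z":0,"turn":0},
    {"x":0.49,"y":0.278,"z":0,"turn":0},
    {"x":0.49,"y":0.278,"z":0,"turn":0},
    {"x":0.49,"y":0.278,"z":0,"turn":0},
    {"x":0.49,"y":0.278,"z":0,"turn":0},
    {"x":0.49,"y":0.278,"z":0,"turn":0}
  ]
}}

```text
time: 2.1
ee_pos: [0.4092, -0.2121, 0.2225]
tcp_rot: [0.701, 0.714, -0.0, 0.0]
wrist_force: [0.6, -0.1, 0.6]
grip_width: 0.039
grasp_force: 0.0
```

Request:
{"name": "jog_arm", "arguments": {
  "increments": [
    {"x":0.49,"y":0.278,"z":0,"turn":0},
    {"x":0.49,"y":0.278,"z":0,"turn":0},
    {"x":0.49,"y":0.278,"z":0,"turn":0},
    {"x":0.49,"y":0.278,"z":0,"turn":0},
    {"x":0.49,"y":0.278,"z":0,"turn":0},
    {"x":0.49,"y":0.278,"z":0,"turn":0},
    {"x":0,"y":0,"z":0.1,"turn":-0.115},
    {"x":0,"y":0,"z":0.1,"turn":-0.115}
  ]
}}

```text
time: 3.1
ee_pos: [0.57, 0.0843, 0.2017]
tcp_rot: [0.558, 0.83, -0.0, -0.0]
wrist_force: [0.3, -1.1, -0.5]
grip_width: 0.039
grasp_force: 0.0
```

```bash
python3 - <<'E'
from h import *
p,t,o=st();print(p,t,o['qpos']);to(577,106.8,90,23)
E
```

```text
[569.95360595  84.31568353 201.72813221] 22.21156975574138 [ 0.49627801  0.36607311 -0.89499456  1.58653402  0.29096721  1.33052799
 -0.04870647]
shift(tool at 22.2) x0.182 y0.150 z1.117  turn-0.009
```

Request:
{"name": "jog_arm", "arguments": {
  "increments": [
    {"x":0.09,"y":0.075,"z":0,"turn":0},
    {"x":0.092,"y":0.075,"z":0,"turn":0},
    {"x":0,"y":0,"z":0.3,"turn":0},
    {"x":0,"y":0,"z":0.3,"turn":0},
    {"x":0,"y":0,"z":0.25,"turn":0},
    {"x":0,"y":0,"z":0.16,"turn":0},
    {"x":0,"y":0,"z":0.1,"turn":0},
    {"x":0,"y":0,"z":0,"turn":0}
  ]
}}

```text
time: 4.1
ee_pos: [0.5773, 0.1059, 0.0915]
tcp_rot: [0.561, 0.828, -0.0, -0.0]
wrist_force: [0.2, -0.4, 0.4]
grip_width: 0.039
grasp_force: 0.0
```

Request:
{"name": "jog_arm", "arguments": {
  "gripper": -1,
  "increments": [
    {"x":0,"y":0,"z":0,"turn":0},
    {"x":0,"y":0,"z":0,"turn":0},
    {"x":0,"y":0,"z":0,"turn":0},
    {"x":0,"y":0,"z":0,"turn":0},
    {"x":0,"y":0,"z":0,"turn":0},
    {"x":0,"y":0,"z":0,"turn":0},
    {"x":0,"y":0,"z":0,"turn":0},
    {"x":0,"y":0,"z":0,"turn":0}
  ]
}}

```text
time: 5.1
ee_pos: [0.5776, 0.1056, 0.0919]
tcp_rot: [0.561, 0.828, 0.0, 0.0]
wrist_force: [1.5, -0.5, 5.8]
grip_width: 0.0151
grasp_force: 30.0
```

```bash
python3 - <<'E'
from h import *
p,t,o=st();print(p,t,o['grip_width'],o['wrist_force'])
H=np.array([528.9,119.7]);a=np.degrees(np.arctan2(*(p[:2]-H)[::-1]));print(a,np.hypot(*(p[:2]-H)))
# swing to gate angle 2.0 -> world -4.8-114.6
A=np.linspace(a,-4.8-115,17);c=(p,t,None);th=t;P=[H+50*np.array([np.cos(np.radians(x)),np.sin(np.radians(x))]) for x in A]
for q in P[1:]: c=to(*q,p[2],t,c)
E
```

```text
[577.61507246 105.63702797  91.85501432] 21.763750636562776 0.015094012570535905 [ 1.46988826 -0.46947559  5.79405385]
-16.10226784016648 50.704294363726916
shift(tool at 21.8) x-0.038 y-0.043 z0.000  turn-0.000
shift(tool at 21.8) x-0.038 y-0.042 z0.000  turn-0.000
shift(tool at 21.8) x-0.033 y-0.046 z0.000  turn-0.000
shift(tool at 21.8) x-0.028 y-0.049 z0.000  turn-0.000
shift(tool at 21.8) x-0.022 y-0.052 z0.000  turn-0.000
shift(tool at 21.8) x-0.016 y-0.054 z0.000  turn-0.000
shift(tool at 21.8) x-0.010 y-0.056 z0.000  turn-0.000
shift(tool at 21.8) x-0.003 y-0.056 z0.000  turn-0.000
shift(tool at 21.8) x0.003 y-0.056 z0.000  turn-0.000
shift(tool at 21.8) x0.009 y-0.056 z0.000  turn-0.000
shift(tool at 21.8) x0.016 y-0.054 z0.000  turn-0.000
shift(tool at 21.8) x0.022 y-0.052 z0.000  turn-0.000
shift(tool at 21.8) x0.027 y-0.049 z0.000  turn-0.000
shift(tool at 21.8) x0.033 y-0.046 z0.000  turn-0.000
shift(tool at 21.8) x0.038 y-0.042 z0.000  turn-0.000
shift(tool at 21.8) x0.042 y-0.038 z0.000  turn-0.000
```

Request:
{"name": "jog_arm", "arguments": {
  "increments": [
    {"x":-0.038,"y":-0.043,"z":0,"turn":0},
    {"x":-0.038,"y":-0.042,"z":0,"turn":0},
    {"x":-0.033,"y":-0.046,"z":0,"turn":0},
    {"x":-0.028,"y":-0.049,"z":0,"turn":0},
    {"x":-0.022,"y":-0.052,"z":0,"turn":0},
    {"x":-0.016,"y":-0.054,"z":0,"turn":0},
    {"x":-0.01,"y":-0.056,"z":0,"turn":0},
    {"x":-0.003,"y":-0.056,"z":0,"turn":0}
  ]
}}

```text
time: 6.1
ee_pos: [0.55, 0.0701, 0.0919]
tcp_rot: [0.563, 0.827, 0.001, 0.003]
wrist_force: [14.2, -7.3, -3.1]
grip_width: 0.0154
grasp_force: 30.0
```

Request:
{"name": "jog_arm", "arguments": {
  "increments": [
    {"x":0.003,"y":-0.056,"z":0,"turn":0},
    {"x":0.009,"y":-0.056,"z":0,"turn":0},
    {"x":0.016,"y":-0.054,"z":0,"turn":0},
    {"x":0.022,"y":-0.052,"z":0,"turn":0},
    {"x":0.027,"y":-0.049,"z":0,"turn":0},
    {"x":0.033,"y":-0.046,"z":0,"turn":0},
    {"x":0.038,"y":-0.042,"z":0,"turn":0},
    {"x":0.042,"y":-0.038,"z":0,"turn":0}
  ]
}}

```text
time: 7.1
ee_pos: [0.5052, 0.0756, 0.0917]
tcp_rot: [0.562, 0.827, 0.001, 0.001]
wrist_force: [8.4, -4.3, -3.3]
grip_width: 0.015
grasp_force: 30.0
```

Request:
{"name": "jog_arm", "arguments": {
  "gripper": -0.1,
  "increments": [
    {"x":0,"y":0,"z":0,"turn":0},
    {"x":0,"y":0,"z":0,"turn":0},
    {"x":0,"y":0,"z":0,"turn":0},
    {"x":0,"y":0,"z":0,"turn":0},
    {"x":0,"y":0,"z":-0.1,"turn":0},
    {"x":0,"y":0,"z":-0.3,"turn":0},
    {"x":0,"y":0,"z":-0.3,"turn":0},
    {"x":0,"y":0,"z":0,"turn":0}
  ]
}}

```text
time: 8.1
ee_pos: [0.5051, 0.077, 0.1642]
tcp_rot: [0.561, 0.828, 0.001, 0.002]
wrist_force: [0.0, 0.5, 0.1]
grip_width: 0.0393
grasp_force: 0.0
```

```bash
python3 - <<'E'
from h import *
p,t,o=st();print(p,t,o['qpos']);to(498.5,-146,160,72)
to(498.5,-146,160,72,(p,72,None))
E
```

```text
[505.13907881  76.98209711 164.21414188] 21.771955838039162 [ 0.60818039  0.2360039  -0.94511579  1.80050595  0.206089    1.20434005
 -0.01753995]
shift(tool at 21.8) x-2.046 y-0.889 z0.042  turn-0.558
shift(tool at 72.0) x-0.626 y-2.141 z0.042  turn0.000
```

Request:
{"name": "jog_arm", "arguments": {
  "increments": [
    {"x":0,"y":0,"z":0,"turn":-0.112},
    {"x":0,"y":0,"z":0,"turn":-0.112},
    {"x":0,"y":0,"z":0,"turn":-0.112},
    {"x":0,"y":0,"z":0,"turn":-0.112},
    {"x":0,"y":0,"z":0,"turn":-0.11},
    {"x":-0.125,"y":-0.428,"z":0,"turn":0},
    {"x":-0.125,"y":-0.428,"z":0,"turn":0},
    {"x":-0.125,"y":-0.428,"z":0,"turn":0}
  ]
}}

```text
time: 9.1
ee_pos: [0.4993, -0.0585, 0.1613]
tcp_rot: [0.156, 0.988, -0.0, -0.0]
wrist_force: [0.2, 0.2, -0.1]
grip_width: 0.0393
grasp_force: 0.0
```

Request:
{"name": "jog_arm", "arguments": {
  "increments": [
    {"x":-0.125,"y":-0.428,"z":0,"turn":0},
    {"x":-0.125,"y":-0.428,"z":0,"turn":0},
    {"x":0,"y":0,"z":0,"turn":0},
    {"x":0,"y":0,"z":0,"turn":0},
    {"x":0,"y":0,"z":0,"turn":0},
    {"x":0,"y":0,"z":0,"turn":0},
    {"x":0,"y":0,"z":0,"turn":0},
    {"x":0,"y":0,"z":0,"turn":0}
  ]
}}

```text
time: 10.1
ee_pos: [0.497, -0.1461, 0.1616]
tcp_rot: [0.156, 0.988, -0.0, 0.0]
wrist_force: [0.1, 0.1, -0.3]
grip_width: 0.0391
grasp_force: 0.0
```

```bash
python3 - <<'E'
from h import *
p,t,o=st();print(p,t);to(498.5,-146,91,72)
snap('side','s1');snap('top','t1')
im=ld('s1')['pixels'];a=cv2.resize(im[125:225,190:390],None,fx=4,fy=4,interpolation=cv2.INTER_CUBIC)
b=cv2.resize(ld('t1')['pixels'][180:230,205:405],None,fx=4,fy=4,interpolation=cv2.INTER_CUBIC)
cv2.imwrite('pics/c1.png',np.vstack([a,b]))
E
```

```text
[ 497.03650181 -146.14672256  161.56339347] 72.00458896690566
shift(tool at 72.0) x-0.013 y0.006 z0.706  turn0.000
```

View pics/c1.png

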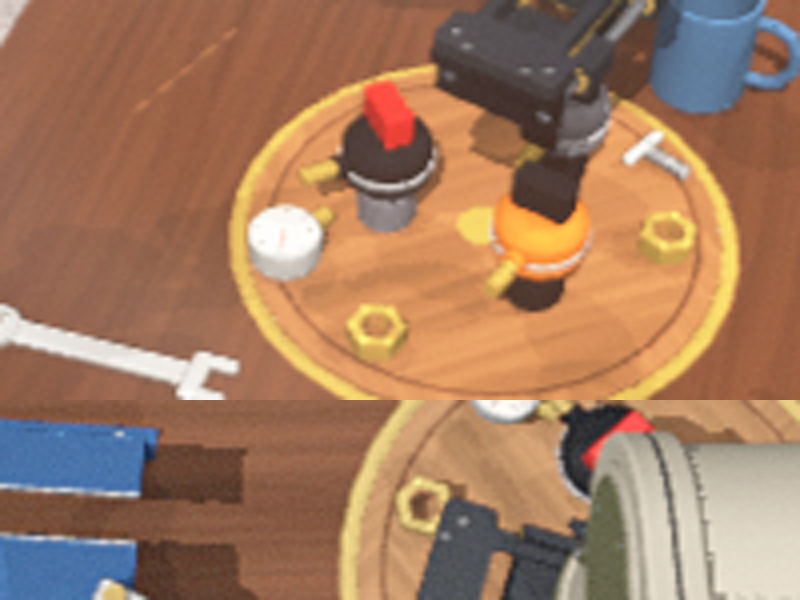

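The gripper hangs over the orange tap (side crop, about (545,180)); everything else is as before. I'll descend and grip.

Request:
{"name": "jog_arm", "arguments": {
  "increments": [
    {"x":-0.013,"y":0,"z":0.2,"turn":0},
    {"x":0,"y":0,"z":0.2,"turn":0},
    {"x":0,"y":0,"z":0.15,"turn":0},
    {"x":0,"y":0,"z":0.1,"turn":0},
    {"x":0,"y":0,"z":0.056,"turn":0},
    {"x":0,"y":0,"z":0,"turn":0},
    {"x":0,"y":0,"z":0,"turn":0},
    {"x":0,"y":0,"z":0,"turn":0}
  ]
}}

```text
time: 11.2
ee_pos: [0.4985, -0.1469, 0.0914]
tcp_rot: [0.157, 0.988, -0.0, 0.0]
wrist_force: [0.1, 0.3, 0.0]
grip_width: 0.0393
grasp_force: 0.0
```

Request:
{"name": "jog_arm", "arguments": {
  "gripper": -1,
  "increments": [
    {"x":0,"y":0,"z":0,"turn":0},
    {"x":0,"y":0,"z":0,"turn":0},
    {"x":0,"y":0,"z":0,"turn":0},
    {"x":0,"y":0,"z":0,"turn":0},
    {"x":0,"y":0,"z":0,"turn":0},
    {"x":0,"y":0,"z":0,"turn":0},
    {"x":0,"y":0,"z":0,"turn":0},
    {"x":0,"y":0,"z":0,"turn":0}
  ]
}}

```text
time: 12.2
ee_pos: [0.4983, -0.1466, 0.0909]
tcp_rot: [0.156, 0.988, 0.0, 0.0]
wrist_force: [0.2, 0.6, -0.7]
grip_width: 0.0199
grasp_force: 30.0
```

```bash
python3 - <<'E'
from h import *
p,t,o=st();print(p,t,o['wrist_force']);
c=to(p[0],p[1],p[2]+27,t)
c=to(*rk(-200),p[2]+27,-4.8,c)
c=to(*rk(-200),p[2]+27,-4.8,(c[0]*0+[p[0],p[1],p[2]+27],-4.8,None))
c=to(*rk(75),p[2]+27,-4.8,c)
E
```

```text
[ 498.28461874 -146.64670916   90.93813016] 71.99282790639253 [ 0.24610623  0.64187278 -0.68109802]
shift(tool at 72.0) x0.000 y0.000 z-0.270  turn-0.000
shift(tool at 72.0) x-0.146 y1.924 z0.000  turn0.853
shift(tool at -4.8) x1.840 y0.582 z0.000  turn-0.000
shift(tool at -4.8) x2.750 y0.000 z0.000  turn-0.000
```

Request:
{"name": "jog_arm", "arguments": {
  "increments": [
    {"x":0,"y":0,"z":-0.1,"turn":0},
    {"x":0,"y":0,"z":-0.17,"turn":0},
    {"x":0,"y":0,"z":0,"turn":0.1},
    {"x":0,"y":0,"z":0,"turn":0.1},
    {"x":0,"y":0,"z":0,"turn":0.1},
    {"x":0,"y":0,"z":0,"turn":0.1},
    {"x":0,"y":0,"z":0,"turn":0.1},
    {"x":0,"y":0,"z":0,"turn":0.1}
  ]
}}

```text
time: 13.2
ee_pos: [0.4985, -0.1468, 0.1192]
tcp_rot: [0.59, 0.807, 0.0, 0.001]
wrist_force: [-0.1, -0.7, -2.8]
grip_width: 0.02
grasp_force: 29.9
```

Request:
{"name": "jog_arm", "arguments": {
  "increments": [
    {"x":0,"y":0,"z":0,"turn":0.1},
    {"x":0,"y":0,"z":0,"turn":0.1},
    {"x":0,"y":0,"z":0,"turn":0.053},
    {"x":0.4,"y":0.13,"z":0,"turn":0},
    {"x":0.5,"y":0.16,"z":0,"turn":0},
    {"x":0.5,"y":0.16,"z":0,"turn":0},
    {"x":0.44,"y":0.132,"z":0,"turn":0},
    {"x":0,"y":0,"z":0,"turn":0}
  ]
}}

```text
time: 14.2
ee_pos: [0.5723, 0.0368, 0.1194]
tcp_rot: [0.734, 0.679, 0.002, -0.0]
wrist_force: [0.3, -0.7, -2.6]
grip_width: 0.0197
grasp_force: 30.0
```

```bash
python3 - <<'E'
from h import *
p,t,o=st();print(p,t,o['grip_width'],o['qpos'])
c=to(*rk(-150),118,-4.8);c=to(*rk(76),118,-4.8,c)
snap('side','s2');snap('top','t2')
b=cv2.resize(ld('t2')['pixels'][165:285,130:400],None,fx=2.9,fy=2.9,interpolation=cv2.INTER_CUBIC)
a=cv2.resize(ld('s2')['pixels'][180:310,180:450],None,fx=1.9,fy=1.9,interpolation=cv2.INTER_CUBIC)
h=np.zeros((600,800,3),np.uint8);h[:b.shape[0],:b.shape[1]]=b[:,:800];h[-a.shape[0]:,:a.shape[1]]=a;cv2.imwrite('pics/c2.png',h)
E
```

```text
[572.32533816  36.84898905 119.40683592] -4.423701999753661 0.019729242409348532 [ 0.5103335   0.41216118 -0.80050275  1.69484284  0.31544239  1.16747727
 -0.4503852 ]
shift(tool at -4.4) x0.449 y0.001 z0.014  turn0.004
shift(tool at -4.8) x2.260 y0.000 z0.000  turn-0.000
```

View pics/c2.png

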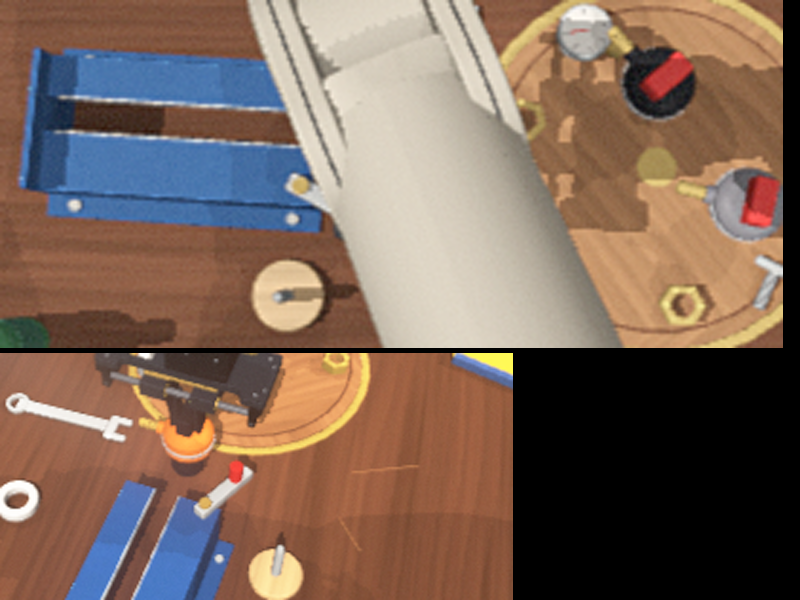

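Regulator and slot line up, the nozzle points to the customers' side, and the gate is open. I'll slide it in.

Request:
{"name": "jog_arm", "arguments": {
  "increments": [
    {"x":0.2,"y":0,"z":0.014,"turn":0.004},
    {"x":0.2,"y":0,"z":0,"turn":0},
    {"x":0.2,"y":0,"z":0,"turn":0},
    {"x":0.2,"y":0,"z":0,"turn":0},
    {"x":0.2,"y":0,"z":0,"turn":0},
    {"x":0.1,"y":0,"z":0,"turn":0},
    {"x":0,"y":0,"z":0,"turn":0},
    {"x":0,"y":0,"z":0,"turn":0}
  ]
}}

```text
time: 15.3
ee_pos: [0.5814, 0.1404, 0.1164]
tcp_rot: [0.738, 0.674, -0.0, 0.0]
wrist_force: [-0.9, -0.8, -2.0]
grip_width: 0.0198
grasp_force: 30.0
```

```bash
python3 - <<'E'
from h import *
p,t,o=st();print(p,t,o['grip_width'],o['wrist_force'])
c=to(*rk(76),118,-4.8)
E
```

```text
[581.4374959  140.42822463 116.38706836] -5.188608539156519 0.019841485433597088 [-0.86971475 -0.81197796 -2.04762399]
shift(tool at -5.2) x1.669 y-0.018 z-0.016  turn-0.004
```

Request:
{"name": "jog_arm", "arguments": {
  "increments": [
    {"x":0.25,"y":-0.006,"z":-0.01,"turn":-0.004},
    {"x":0.28,"y":0,"z":0,"turn":0},
    {"x":0.28,"y":0,"z":0,"turn":0},
    {"x":0.28,"y":0,"z":0,"turn":0},
    {"x":0.26,"y":0,"z":0,"turn":0},
    {"x":0.2,"y":0,"z":0,"turn":0},
    {"x":0.12,"y":0,"z":0,"turn":0},
    {"x":0,"y":0,"z":0,"turn":0}
  ]
}}

```text
time: 16.3
ee_pos: [0.5947, 0.308, 0.1174]
tcp_rot: [0.736, 0.677, -0.0, -0.0]
wrist_force: [0.3, -0.9, -3.1]
grip_width: 0.0201
grasp_force: 30.0
```

```bash
python3 - <<'E'
from h import *
p,t,o=st();print(p,t,o['grip_width'],o['wrist_force'])
c=to(*rk(76),113,-4.8)
E
```

```text
[594.68652504 307.99990605 117.35100698] -4.753335971406557 0.020147597023117067 [ 0.27421751 -0.89166121 -3.08954217]
shift(tool at -4.8) x-0.012 y0.002 z0.044  turn0.001
```

Request:
{"name": "jog_arm", "arguments": {
  "increments": [
    {"x":0,"y":0,"z":0.02,"turn":0},
    {"x":0,"y":0,"z":0.02,"turn":0},
    {"x":0,"y":0,"z":0.006,"turn":0},
    {"x":0,"y":0,"z":0,"turn":0},
    {"x":0,"y":0,"z":0,"turn":0},
    {"x":0,"y":0,"z":0,"turn":0},
    {"x":0,"y":0,"z":0,"turn":0},
    {"x":0,"y":0,"z":0,"turn":0}
  ]
}}

```text
time: 17.3
ee_pos: [0.595, 0.3077, 0.1131]
tcp_rot: [0.736, 0.677, 0.0, 0.0]
wrist_force: [0.8, -3.6, 1.7]
grip_width: 0.0201
grasp_force: 30.0
```

Request:
{"name": "jog_arm", "arguments": {
  "gripper": -0.1,
  "increments": [
    {"x":0,"y":0,"z":0,"turn":0},
    {"x":0,"y":0,"z":0,"turn":0},
    {"x":0,"y":0,"z":0,"turn":0},
    {"x":0,"y":0,"z":0,"turn":0},
    {"x":0,"y":0,"z":-0.1,"turn":0},
    {"x":0,"y":0,"z":-0.2,"turn":0},
    {"x":0,"y":0,"z":-0.3,"turn":0},
    {"x":0,"y":0,"z":-0.1,"turn":0}
  ]
}}

```text
time: 18.3
ee_pos: [0.5956, 0.3087, 0.1863]
tcp_rot: [0.736, 0.677, 0.002, 0.0]
wrist_force: [0.2, -0.2, -0.5]
grip_width: 0.0391
grasp_force: 0.0
```

```bash
python3 - <<'E'
from h import *
p,t,o=st();print(p,t,o['qpos'][6])
c=to(610.2,-188.8,180,35.5)
c=to(610.2,-188.8,180,35.5,(p,35.5,0))
E
```

```text
[595.59696829 308.72157692 186.25780473] -4.781129056817633 -0.8849648732948107
shift(tool at -4.8) x-4.946 y0.560 z0.063  turn-0.448
shift(tool at 35.5) x-4.135 y-2.770 z0.063  turn-0.000
```

Request:
{"name": "jog_arm", "arguments": {
  "increments": [
    {"x":-0.3,"y":0.03,"z":0,"turn":0},
    {"x":-0.5,"y":0.06,"z":0,"turn":0},
    {"x":-0.5,"y":0.06,"z":0,"turn":0},
    {"x":-0.5,"y":0.06,"z":0,"turn":0},
    {"x":-0.5,"y":0.06,"z":0,"turn":0},
    {"x":-0.5,"y":0.06,"z":0,"turn":0},
    {"x":-0.5,"y":0.06,"z":0,"turn":0},
    {"x":-0.5,"y":0.06,"z":0,"turn":0}
  ]
}}

```text
time: 19.3
ee_pos: [0.6078, -0.0763, 0.1832]
tcp_rot: [0.736, 0.677, 0.0, 0.0]
wrist_force: [-0.2, 0.1, -0.0]
grip_width: 0.0394
grasp_force: 0.0
```

Request:
{"name": "jog_arm", "arguments": {
  "increments": [
    {"x":-0.5,"y":0.06,"z":0,"turn":0},
    {"x":-0.4,"y":0.03,"z":0,"turn":0},
    {"x":-0.24,"y":0.02,"z":0,"turn":0},
    {"x":0,"y":0,"z":0,"turn":-0.112},
    {"x":0,"y":0,"z":0,"turn":-0.112},
    {"x":0,"y":0,"z":0,"turn":-0.112},
    {"x":0,"y":0,"z":0,"turn":-0.112},
    {"x":0,"y":0,"z":0,"turn":0}
  ]
}}

```text
time: 20.3
ee_pos: [0.6096, -0.1882, 0.183]
tcp_rot: [0.458, 0.889, 0.0, -0.0]
wrist_force: [0.6, -0.8, -0.4]
grip_width: 0.0394
grasp_force: 0.0
```

```bash
python3 - <<'E'
from h import *
p,t,o=st();print(p,t,o['qpos'][6])
c=to(610.2,-188.8,91,35.5)
snap('side','s3')
cv2.imwrite('pics/c3.png',cv2.resize(ld('s3')['pixels'][110:390,180:390],None,fx=2.1,fy=2.1,interpolation=cv2.INTER_CUBIC))
E
```

```text
[ 609.58376041 -188.16765466  182.97212515] 35.54504434785039 0.5966038946117747
shift(tool at 35.5) x-0.009 y0.001 z0.920  turn0.001
```

View pics/c3.png

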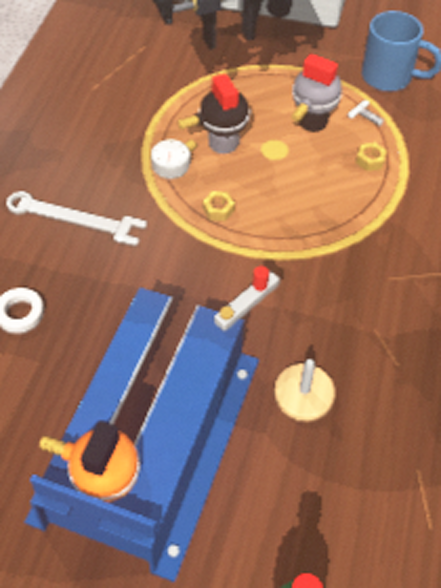

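Orange sits upright on the strips at the closed end, nozzle towards the customers, and the fingers are above the black tap. Picking up black next.

Request:
{"name": "jog_arm", "arguments": {
  "increments": [
    {"x":-0.009,"y":0,"z":0.25,"turn":0},
    {"x":0,"y":0,"z":0.25,"turn":0},
    {"x":0,"y":0,"z":0.2,"turn":0},
    {"x":0,"y":0,"z":0.14,"turn":0},
    {"x":0,"y":0,"z":0.08,"turn":0},
    {"x":0,"y":0,"z":0,"turn":0},
    {"x":0,"y":0,"z":0,"turn":0},
    {"x":0,"y":0,"z":0,"turn":0}
  ]
}}

```text
time: 21.35
ee_pos: [0.6103, -0.1899, 0.0916]
tcp_rot: [0.458, 0.889, 0.0, 0.001]
wrist_force: [0.2, 0.8, 0.0]
grip_width: 0.0389
grasp_force: 0.0
```

Request:
{"name": "jog_arm", "arguments": {
  "gripper": -1,
  "increments": [
    {"x":0,"y":0,"z":0,"turn":0},
    {"x":0,"y":0,"z":0,"turn":0},
    {"x":0,"y":0,"z":0,"turn":0},
    {"x":0,"y":0,"z":0,"turn":0},
    {"x":0,"y":0,"z":0,"turn":0},
    {"x":0,"y":0,"z":0,"turn":0},
    {"x":0,"y":0,"z":0,"turn":0},
    {"x":0,"y":0,"z":0,"turn":0}
  ]
}}

```text
time: 22.35
ee_pos: [0.61, -0.1898, 0.091]
tcp_rot: [0.458, 0.889, 0.0, 0.0]
wrist_force: [0.8, 0.7, 0.8]
grip_width: 0.0199
grasp_force: 29.9
```

```bash
python3 - <<'E'
from h import *
p,t,o=st();print(p,t,o['wrist_force'],o['grip_width'])
to(*rk(-200),118,-4.8);to(*rk(-200),118,-4.8,(p,-4.8,None))
E
```

```text
[ 609.9910658  -189.83108978   91.00918566] 35.53848332841875 [0.77464575 0.69302584 0.77912164] 0.01985582794799443
shift(tool at 35.5) x2.026 y0.976 z-0.270  turn0.448
shift(tool at -4.8) x2.176 y-0.567 z-0.270  turn-0.000
```

Request:
{"name": "jog_arm", "arguments": {
  "increments": [
    {"x":0,"y":0,"z":-0.1,"turn":0},
    {"x":0,"y":0,"z":-0.17,"turn":0},
    {"x":0,"y":0,"z":0,"turn":0.112},
    {"x":0,"y":0,"z":0,"turn":0.112},
    {"x":0,"y":0,"z":0,"turn":0.112},
    {"x":0,"y":0,"z":0,"turn":0.112},
    {"x":0.3,"y":-0.08,"z":0,"turn":0},
    {"x":0.4,"y":-0.1,"z":0,"turn":0}
  ]
}}

```text
time: 23.35
ee_pos: [0.598, -0.1189, 0.1191]
tcp_rot: [0.737, 0.676, 0.0, 0.001]
wrist_force: [-0.5, 1.2, -1.8]
grip_width: 0.0193
grasp_force: 29.9
```

Request:
{"name": "jog_arm", "arguments": {
  "increments": [
    {"x":0.4,"y":-0.1,"z":0,"turn":0},
    {"x":0.4,"y":-0.1,"z":0,"turn":0},
    {"x":0.4,"y":-0.1,"z":0,"turn":0},
    {"x":0.28,"y":-0.087,"z":0,"turn":0},
    {"x":0,"y":0,"z":0,"turn":0},
    {"x":0,"y":0,"z":0,"turn":0},
    {"x":0,"y":0,"z":0,"turn":0},
    {"x":0,"y":0,"z":0,"turn":0}
  ]
}}

```text
time: 24.35
ee_pos: [0.5718, 0.0313, 0.118]
tcp_rot: [0.736, 0.676, -0.0, 0.0]
wrist_force: [-0.2, 0.4, -2.4]
grip_width: 0.0195
grasp_force: 29.9
```

```bash
python3 - <<'E'
from h import *
p,t,o=st();print(p,t,o['wrist_force'],o['grip_width'])
c=to(*rk(-100),117.5,-4.8);to(*rk(12),117.5,-4.8,c)
E
```

```text
[571.79746651  31.2558288  118.00228598] -4.858773624719902 [-0.22854923  0.42291088 -2.40651142] 0.019529828053395232
shift(tool at -4.9) x1.005 y-0.003 z0.005  turn-0.001
shift(tool at -4.8) x1.120 y0.000 z0.000  turn-0.000
```

Request:
{"name": "jog_arm", "arguments": {
  "increments": [
    {"x":0.2,"y":0,"z":0.005,"turn":0},
    {"x":0.2,"y":0,"z":0,"turn":0},
    {"x":0.2,"y":0,"z":0,"turn":0},
    {"x":0.2,"y":0,"z":0,"turn":0},
    {"x":0.2,"y":0,"z":0,"turn":0},
    {"x":0.2,"y":0,"z":0,"turn":0},
    {"x":0,"y":0,"z":0,"turn":0},
    {"x":0,"y":0,"z":0,"turn":0}
  ]
}}

```text
time: 25.35
ee_pos: [0.5817, 0.1512, 0.1173]
tcp_rot: [0.736, 0.677, -0.0, 0.0]
wrist_force: [0.5, -0.3, -2.5]
grip_width: 0.0198
grasp_force: 29.9
```

```bash
python3 - <<'E'
from h import *
p,t,o=st();print(p,t,o['wrist_force'],o['grip_width'])
c=to(*rk(12),117,-4.8)
E
```

```text
[581.70877555 151.18071699 117.26081963] -4.798205488777853 [ 0.52402822 -0.28312343 -2.47760368] 0.019845646026654624
shift(tool at -4.8) x0.922 y-0.000 z0.003  turn0.000
```

Request:
{"name": "jog_arm", "arguments": {
  "increments": [
    {"x":0.2,"y":0,"z":0,"turn":0},
    {"x":0.25,"y":0,"z":0,"turn":0},
    {"x":0.2,"y":0,"z":0,"turn":0},
    {"x":0.15,"y":0,"z":0,"turn":0},
    {"x":0.12,"y":0,"z":0,"turn":0},
    {"x":0,"y":0,"z":0,"turn":0},
    {"x":0,"y":0,"z":0.022,"turn":0},
    {"x":0,"y":0,"z":0.022,"turn":0}
  ]
}}

```text
time: 26.35
ee_pos: [0.5897, 0.2424, 0.1129]
tcp_rot: [0.736, 0.677, -0.0, 0.0]
wrist_force: [2.9, -1.7, 9.0]
grip_width: 0.02
grasp_force: 29.9
```

Request:
{"name": "jog_arm", "arguments": {
  "increments": [
    {"x":0,"y":0,"z":0,"turn":0},
    {"x":0,"y":0,"z":0,"turn":0},
    {"x":0,"y":0,"z":0,"turn":0},
    {"x":0,"y":0,"z":0,"turn":0},
    {"x":0,"y":0,"z":0,"turn":0},
    {"x":0,"y":0,"z":0,"turn":0},
    {"x":0,"y":0,"z":0,"turn":0},
    {"x":0,"y":0,"z":0,"turn":0}
  ]
}}

```text
time: 27.35
ee_pos: [0.5893, 0.2433, 0.113]
tcp_rot: [0.736, 0.677, -0.0, 0.0]
wrist_force: [0.6, -0.9, -1.9]
grip_width: 0.0197
grasp_force: 29.9
```

Request:
{"name": "jog_arm", "arguments": {
  "gripper": -0.1,
  "increments": [
    {"x":0,"y":0,"z":0,"turn":0},
    {"x":0,"y":0,"z":0,"turn":0},
    {"x":0,"y":0,"z":0,"turn":0},
    {"x":0,"y":0,"z":0,"turn":0},
    {"x":0,"y":0,"z":-0.1,"turn":0},
    {"x":0,"y":0,"z":-0.2,"turn":0},
    {"x":0,"y":0,"z":-0.3,"turn":0},
    {"x":0,"y":0,"z":-0.1,"turn":0}
  ]
}}

```text
time: 28.35
ee_pos: [0.5902, 0.2442, 0.1863]
tcp_rot: [0.736, 0.677, 0.002, 0.001]
wrist_force: [-0.7, -0.4, -1.5]
grip_width: 0.0393
grasp_force: 0.0
```

```bash
python3 - <<'E'
from h import *
p,t,o=st();print(p,t,o['qpos'][6])
to(503.5,-261,180,72)
E
```

```text
[590.15444966 244.15104827 186.29981431] -4.776939976405799 -0.7894257315666297
shift(tool at -4.8) x-5.106 y-0.443 z0.063  turn-0.853
```

Request:
{"name": "jog_arm", "arguments": {
  "increments": [
    {"x":-0.3,"y":-0.03,"z":0,"turn":0},
    {"x":-0.5,"y":-0.04,"z":0,"turn":0},
    {"x":-0.5,"y":-0.04,"z":0,"turn":0},
    {"x":-0.5,"y":-0.04,"z":0,"turn":0},
    {"x":-0.5,"y":-0.04,"z":0,"turn":0},
    {"x":-0.5,"y":-0.04,"z":0,"turn":0},
    {"x":-0.5,"y":-0.04,"z":0,"turn":0},
    {"x":-0.5,"y":-0.04,"z":0,"turn":0}
  ]
}}

```text
time: 29.35
ee_pos: [0.5262, -0.1343, 0.1834]
tcp_rot: [0.736, 0.677, -0.0, 0.0]
wrist_force: [1.1, -0.4, -0.2]
grip_width: 0.0392
grasp_force: 0.0
```

Request:
{"name": "jog_arm", "arguments": {
  "increments": [
    {"x":-0.5,"y":-0.04,"z":0,"turn":0},
    {"x":-0.5,"y":-0.06,"z":0,"turn":0},
    {"x":-0.3,"y":-0.03,"z":0,"turn":0},
    {"x":0,"y":0,"z":0,"turn":-0.11},
    {"x":0,"y":0,"z":0,"turn":-0.11},
    {"x":0,"y":0,"z":0,"turn":-0.11},
    {"x":0,"y":0,"z":0,"turn":-0.11},
    {"x":0,"y":0,"z":0,"turn":-0.11}
  ]
}}

```text
time: 30.35
ee_pos: [0.5029, -0.2611, 0.1833]
tcp_rot: [0.382, 0.924, -0.0, 0.0]
wrist_force: [-0.2, -1.1, -0.0]
grip_width: 0.0391
grasp_force: 0.0
```

Request:
{"name": "jog_arm", "arguments": {
  "increments": [
    {"x":0,"y":0,"z":0,"turn":-0.11},
    {"x":0,"y":0,"z":0,"turn":-0.11},
    {"x":0,"y":0,"z":0,"turn":-0.083},
    {"x":0,"y":0,"z":0,"turn":0},
    {"x":0,"y":0,"z":0,"turn":0},
    {"x":0,"y":0,"z":0,"turn":0},
    {"x":0,"y":0,"z":0,"turn":0},
    {"x":0,"y":0,"z":0,"turn":0}
  ]
}}

```text
time: 31.35
ee_pos: [0.5029, -0.2611, 0.1831]
tcp_rot: [0.157, 0.988, -0.0, 0.0]
wrist_force: [0.1, 1.0, 0.7]
grip_width: 0.0392
grasp_force: 0.0
```

```bash
python3 - <<'E'
from h import *
p,t,o=st();print(p,t,o['qpos'][6])
to(503.5,-261,91,72)
E
```

```text
[ 502.92782011 -261.1489824   183.06325818] 71.96792143554387 1.4566622190027956
shift(tool at 72.0) x-0.005 y0.003 z0.921  turn-0.000
```

Request:
{"name": "jog_arm", "arguments": {
  "increments": [
    {"x":-0.005,"y":0,"z":0.25,"turn":0},
    {"x":0,"y":0,"z":0.25,"turn":0},
    {"x":0,"y":0,"z":0.2,"turn":0},
    {"x":0,"y":0,"z":0.14,"turn":0},
    {"x":0,"y":0,"z":0.08,"turn":0},
    {"x":0,"y":0,"z":0,"turn":0},
    {"x":0,"y":0,"z":0,"turn":0},
    {"x":0,"y":0,"z":0,"turn":0}
  ]
}}

```text
time: 32.35
ee_pos: [0.5038, -0.2615, 0.0917]
tcp_rot: [0.157, 0.988, -0.0, 0.0]
wrist_force: [0.4, -0.5, -0.1]
grip_width: 0.0391
grasp_force: 0.0
```

Request:
{"name": "jog_arm", "arguments": {
  "gripper": -1,
  "increments": [
    {"x":0,"y":0,"z":0,"turn":0},
    {"x":0,"y":0,"z":0,"turn":0},
    {"x":0,"y":0,"z":0,"turn":0},
    {"x":0,"y":0,"z":0,"turn":0},
    {"x":0,"y":0,"z":0,"turn":0},
    {"x":0,"y":0,"z":0,"turn":0},
    {"x":0,"y":0,"z":0,"turn":0},
    {"x":0,"y":0,"z":0,"turn":0}
  ]
}}

```text
time: 33.35
ee_pos: [0.5035, -0.2613, 0.0911]
tcp_rot: [0.156, 0.988, -0.0, 0.0]
wrist_force: [0.3, -0.3, 0.9]
grip_width: 0.0203
grasp_force: 29.5
```

```bash
python3 - <<'E'
from h import *
p,t,o=st();print(p,t,o['wrist_force'],o['grip_width'])
to(*rk(-200),118,-4.8);to(*rk(-200),118,-4.8,(p,-4.8,None))
E
```

```text
[ 503.48491836 -261.29406607   91.09041038] 71.99530944954341 [ 0.34272497 -0.34871003  0.88585289] 0.020291321861184652
shift(tool at 72.0) x0.258 y2.998 z-0.269  turn0.853
shift(tool at -4.8) x2.978 y0.434 z-0.269  turn-0.000
```

Request:
{"name": "jog_arm", "arguments": {
  "increments": [
    {"x":0,"y":0,"z":-0.1,"turn":0},
    {"x":0,"y":0,"z":-0.17,"turn":0},
    {"x":0,"y":0,"z":0,"turn":0.1},
    {"x":0,"y":0,"z":0,"turn":0.1},
    {"x":0,"y":0,"z":0,"turn":0.1},
    {"x":0,"y":0,"z":0,"turn":0.1},
    {"x":0,"y":0,"z":0,"turn":0.1},
    {"x":0,"y":0,"z":0,"turn":0.1}
  ]
}}

```text
time: 34.35
ee_pos: [0.5037, -0.2614, 0.1193]
tcp_rot: [0.59, 0.807, 0.0, 0.001]
wrist_force: [0.3, -0.2, -1.1]
grip_width: 0.0197
grasp_force: 29.5
```

Request:
{"name": "jog_arm", "arguments": {
  "increments": [
    {"x":0,"y":0,"z":0,"turn":0.1},
    {"x":0,"y":0,"z":0,"turn":0.1},
    {"x":0,"y":0,"z":0,"turn":0.053},
    {"x":0.3,"y":0.044,"z":0,"turn":0},
    {"x":0.45,"y":0.065,"z":0,"turn":0},
    {"x":0.45,"y":0.065,"z":0,"turn":0},
    {"x":0.45,"y":0.065,"z":0,"turn":0},
    {"x":0.45,"y":0.065,"z":0,"turn":0}
  ]
}}

```text
time: 35.35
ee_pos: [0.5518, -0.0532, 0.1194]
tcp_rot: [0.736, 0.677, 0.0, 0.001]
wrist_force: [0.4, -0.6, -2.4]
grip_width: 0.0201
grasp_force: 29.5
```

Request:
{"name": "jog_arm", "arguments": {
  "increments": [
    {"x":0.45,"y":0.065,"z":0,"turn":0},
    {"x":0.3,"y":0.045,"z":0,"turn":0},
    {"x":0.13,"y":0.02,"z":0,"turn":0},
    {"x":0,"y":0,"z":0,"turn":0},
    {"x":0,"y":0,"z":0,"turn":0},
    {"x":0,"y":0,"z":0,"turn":0},
    {"x":0,"y":0,"z":0,"turn":0},
    {"x":0,"y":0,"z":0,"turn":0}
  ]
}}

```text
time: 36.35
ee_pos: [0.5715, 0.0317, 0.1181]
tcp_rot: [0.736, 0.677, -0.0, 0.0]
wrist_force: [-0.6, -0.1, -1.7]
grip_width: 0.0197
grasp_force: 29.5
```

```bash
python3 - <<'E'
from h import *
p,t,o=st();print(p,t,o['wrist_force'],o['grip_width'])
c=to(*rk(-51),117.5,-4.8)
snap('side','s4')
cv2.imwrite('pics/c4.png',cv2.resize(ld('s4')['pixels'][110:390,180:390],None,fx=2.1,fy=2.1,interpolation=cv2.INTER_CUBIC))
E
```

```text
[571.46835145  31.67712676 118.0603414 ] -4.80586467905934 [-0.62943861 -0.07391533 -1.65042052] 0.019665640789973834
shift(tool at -4.8) x1.491 y0.002 z0.006  turn-0.000
```

View pics/c4.png

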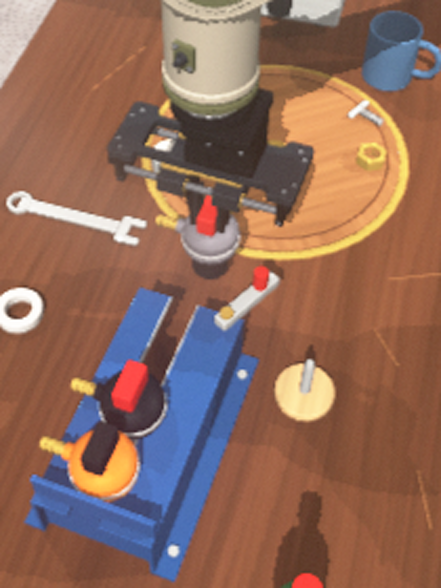

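Orange and black are seated, and grey is at the mouth, aligned. I'll slide it in.

Request:
{"name": "jog_arm", "arguments": {
  "increments": [
    {"x":0.2,"y":0,"z":0.006,"turn":0},
    {"x":0.2,"y":0,"z":0,"turn":0},
    {"x":0.2,"y":0,"z":0,"turn":0},
    {"x":0.2,"y":0,"z":0,"turn":0},
    {"x":0.2,"y":0,"z":0,"turn":0},
    {"x":0.1,"y":0,"z":0,"turn":0},
    {"x":0,"y":0,"z":0,"turn":0},
    {"x":0,"y":0,"z":0,"turn":0}
  ]
}}

```text
time: 37.4
ee_pos: [0.5808, 0.1407, 0.1173]
tcp_rot: [0.736, 0.677, -0.0, 0.0]
wrist_force: [0.5, -0.4, -2.8]
grip_width: 0.0199
grasp_force: 29.5
```

Request:
{"name": "jog_arm", "arguments": {
  "increments": [
    {"x":0.13,"y":0,"z":0,"turn":0},
    {"x":0.13,"y":0,"z":0,"turn":0},
    {"x":0.13,"y":0,"z":0,"turn":0},
    {"x":0,"y":0,"z":0,"turn":0},
    {"x":0,"y":0,"z":0.022,"turn":0},
    {"x":0,"y":0,"z":0.022,"turn":0},
    {"x":0,"y":0,"z":0,"turn":0},
    {"x":0,"y":0,"z":0,"turn":0}
  ]
}}

```text
time: 38.4
ee_pos: [0.5841, 0.1799, 0.1131]
tcp_rot: [0.736, 0.677, -0.0, 0.0]
wrist_force: [0.2, -1.1, 0.5]
grip_width: 0.0201
grasp_force: 29.7
```

```bash
python3 - <<'E'
from h import *
p,t,o=st();print(p,t,o['wrist_force'],o['grip_width'])
c=to(*rk(-51),113,-4.8)
E
```

```text
[584.14523496 179.92072993 113.118478  ] -4.818829607536912 [ 0.18626714 -1.13367007  0.47228178] 0.020053240827734183
shift(tool at -4.8) x0.004 y-0.000 z0.001  turn-0.000
```

Request:
{"name": "jog_arm", "arguments": {
  "gripper": -0.1,
  "increments": [
    {"x":0,"y":0,"z":0,"turn":0},
    {"x":0,"y":0,"z":0,"turn":0},
    {"x":0,"y":0,"z":0,"turn":0},
    {"x":0,"y":0,"z":0,"turn":0},
    {"x":0,"y":0,"z":-0.1,"turn":0},
    {"x":0,"y":0,"z":-0.2,"turn":0},
    {"x":0,"y":0,"z":-0.3,"turn":0},
    {"x":0,"y":0,"z":-0.1,"turn":0}
  ]
}}

```text
time: 39.4
ee_pos: [0.5849, 0.1811, 0.1862]
tcp_rot: [0.736, 0.677, 0.002, 0.001]
wrist_force: [-0.4, 0.1, 0.3]
grip_width: 0.0391
grasp_force: 0.0
```

```bash
python3 - <<'E'
from h import *
p,t,o=st();print(p,t,o['wrist_force'],o['grip_width'])
c=to(505.2,75.8,92,23)
E
```

```text
[584.8996388  181.13675259 186.22043513] -4.779922724319306 [-0.41520089  0.10303423  0.2886292 ] 0.039091016996907785
shift(tool at -4.8) x-1.116 y-0.706 z0.942  turn-0.309
```

Request:
{"name": "jog_arm", "arguments": {
  "increments": [
    {"x":-0.28,"y":-0.18,"z":0,"turn":0},
    {"x":-0.37,"y":-0.23,"z":0,"turn":0},
    {"x":-0.3,"y":-0.19,"z":0,"turn":0},
    {"x":-0.166,"y":-0.106,"z":0,"turn":0},
    {"x":0,"y":0,"z":0,"turn":-0.103},
    {"x":0,"y":0,"z":0,"turn":-0.103},
    {"x":0,"y":0,"z":0,"turn":-0.103},
    {"x":0,"y":0,"z":0,"turn":0}
  ]
}}

```text
time: 40.4
ee_pos: [0.5042, 0.0751, 0.1832]
tcp_rot: [0.552, 0.834, -0.0, 0.0]
wrist_force: [0.1, 0.4, -0.2]
grip_width: 0.039
grasp_force: 0.0
```

```bash
python3 - <<'E'
from h import *
p,t,o=st();print(p,t)
c=to(505.2,75.8,92,23)
snap('side','s5');im=ld('s5')['pixels'].copy()
for z in(112,86): 
  q=proj('s5',[.5052,.0758,z/1e3]);cv2.circle(im,tuple(int(round(v)) for v in q),1,(0,255,0),-1)
cv2.imwrite('pics/c5.png',cv2.resize(im[200:390,180:390],None,fx=3,fy=3,interpolation=cv2.INTER_CUBIC))
E
```

```text
[504.18381964  75.12536904 183.16974889] 22.970235180310794
shift(tool at 23.0) x0.002 y0.012 z0.912  turn-0.000
```

View pics/c5.png

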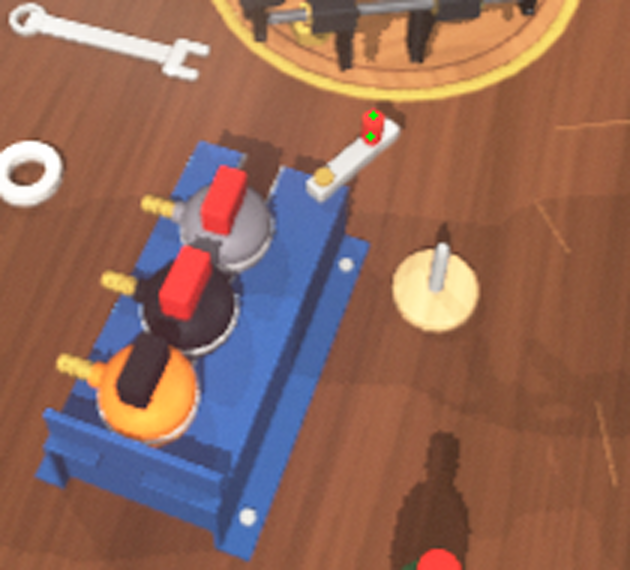

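All three are seated upright with their nozzles to the customers' side, and the knob is where I predicted (crop (373,127)). I'll grip it and swing the gate shut.

Request:
{"name": "jog_arm", "arguments": {
  "increments": [
    {"x":0,"y":0.012,"z":0.25,"turn":0},
    {"x":0,"y":0,"z":0.25,"turn":0},
    {"x":0,"y":0,"z":0.2,"turn":0},
    {"x":0,"y":0,"z":0.13,"turn":0},
    {"x":0,"y":0,"z":0.08,"turn":0},
    {"x":0,"y":0,"z":0,"turn":0},
    {"x":0,"y":0,"z":0,"turn":0},
    {"x":0,"y":0,"z":0,"turn":0}
  ]
}}

```text
time: 41.45
ee_pos: [0.5057, 0.0756, 0.0926]
tcp_rot: [0.552, 0.834, 0.0, 0.0]
wrist_force: [0.5, -1.1, 0.4]
grip_width: 0.0396
grasp_force: 0.0
```

Request:
{"name": "jog_arm", "arguments": {
  "gripper": -1,
  "increments": [
    {"x":0,"y":0,"z":0,"turn":0},
    {"x":0,"y":0,"z":0,"turn":0},
    {"x":0,"y":0,"z":0,"turn":0},
    {"x":0,"y":0,"z":0,"turn":0},
    {"x":0,"y":0,"z":0,"turn":0},
    {"x":0,"y":0,"z":0,"turn":0},
    {"x":0,"y":0,"z":0,"turn":0},
    {"x":0,"y":0,"z":0,"turn":0}
  ]
}}

```text
time: 42.45
ee_pos: [0.505, 0.0751, 0.092]
tcp_rot: [0.552, 0.834, -0.001, -0.0]
wrist_force: [-4.2, -3.4, 4.5]
grip_width: 0.0149
grasp_force: 30.0
```

```bash
python3 - <<'E'
from h import *
p,t,o=st();print(p,t,o['grip_width'],o['wrist_force'])
H=np.array([528.9,119.7]);a=np.degrees(np.arctan2(*(p[:2]-H)[::-1]));print(a,np.hypot(*(p[:2]-H)))
A=np.linspace(a,-4.0,17);c=(p,t,None)
for x in A[1:]: c=to(*(H+50*np.array([np.cos(np.radians(x)),np.sin(np.radians(x))])),p[2],t,c)
print(c[0])
E
```

```text
[505.00658627  75.1080106   91.99106778] 23.0090950432226 0.014945358629973813 [-4.1522046  -3.3641174   4.52522206]
-118.18342996115233 50.589927238545094
shift(tool at 23.0) x-0.042 y0.047 z0.000  turn-0.000
shift(tool at 23.0) x-0.040 y0.047 z0.000  turn-0.000
shift(tool at 23.0) x-0.034 y0.052 z0.000  turn-0.000
shift(tool at 23.0) x-0.027 y0.056 z0.000  turn-0.000
shift(tool at 23.0) x-0.020 y0.059 z0.000  turn-0.000
shift(tool at 23.0) x-0.013 y0.061 z0.000  turn-0.000
shift(tool at 23.0) x-0.005 y0.062 z0.000  turn-0.000
shift(tool at 23.0) x0.003 y0.062 z0.000  turn-0.000
shift(tool at 23.0) x0.010 y0.061 z0.000  turn-0.000
shift(tool at 23.0) x0.018 y0.060 z0.000  turn-0.000
shift(tool at 23.0) x0.025 y0.057 z0.000  turn-0.000
shift(tool at 23.0) x0.032 y0.053 z0.000  turn-0.000
shift(tool at 23.0) x0.038 y0.049 z0.000  turn-0.000
shift(tool at 23.0) x0.044 y0.044 z0.000  turn-0.000
shift(tool at 23.0) x0.049 y0.038 z0.000  turn-0.000
shift(tool at 23.0) x0.054 y0.032 z0.000  turn-0.000
[578.77820251 116.21217631  91.99106778]
```

Request:
{"name": "jog_arm", "arguments": {
  "increments": [
    {"x":-0.042,"y":0.047,"z":0,"turn":0},
    {"x":-0.04,"y":0.047,"z":0,"turn":0},
    {"x":-0.034,"y":0.052,"z":0,"turn":0},
    {"x":-0.027,"y":0.056,"z":0,"turn":0},
    {"x":-0.02,"y":0.059,"z":0,"turn":0},
    {"x":-0.013,"y":0.061,"z":0,"turn":0},
    {"x":-0.005,"y":0.062,"z":0,"turn":0},
    {"x":0.003,"y":0.062,"z":0,"turn":0}
  ]
}}

```text
time: 43.45
ee_pos: [0.5531, 0.0746, 0.0919]
tcp_rot: [0.552, 0.834, -0.002, 0.0]
wrist_force: [-4.3, -10.7, 7.1]
grip_width: 0.0148
grasp_force: 30.0
```

Request:
{"name": "jog_arm", "arguments": {
  "increments": [
    {"x":0.01,"y":0.061,"z":0,"turn":0},
    {"x":0.018,"y":0.06,"z":0,"turn":0},
    {"x":0.025,"y":0.057,"z":0,"turn":0},
    {"x":0.032,"y":0.053,"z":0,"turn":0},
    {"x":0.038,"y":0.049,"z":0,"turn":0},
    {"x":0.044,"y":0.044,"z":0,"turn":0},
    {"x":0.049,"y":0.038,"z":0,"turn":0},
    {"x":0.054,"y":0.032,"z":0,"turn":0}
  ]
}}

```text
time: 44.45
ee_pos: [0.5791, 0.1152, 0.0923]
tcp_rot: [0.552, 0.834, -0.001, 0.001]
wrist_force: [-4.8, -8.8, 9.1]
grip_width: 0.0148
grasp_force: 30.0
```

Request:
{"name": "jog_arm", "arguments": {
  "increments": [
    {"x":0,"y":0,"z":0,"turn":0},
    {"x":0,"y":0,"z":0,"turn":0},
    {"x":0,"y":0,"z":0,"turn":0},
    {"x":0,"y":0,"z":0,"turn":0},
    {"x":0,"y":0,"z":0,"turn":0},
    {"x":0,"y":0,"z":0,"turn":0},
    {"x":0,"y":0,"z":0,"turn":0},
    {"x":0,"y":0,"z":0,"turn":0}
  ]
}}

```text
time: 45.45
ee_pos: [0.579, 0.1153, 0.0923]
tcp_rot: [0.552, 0.834, -0.001, 0.0]
wrist_force: [-5.0, -7.4, 8.5]
grip_width: 0.015
grasp_force: 30.0
```

```bash
python3 - <<'E'
from h import *
p,t,o=st();print(p,t,o['grip_width'],o['wrist_force'])
H=np.array([528.9,119.7]);a=np.degrees(np.arctan2(*(p[:2]-H)[::-1]));print(a)
E
```

```text
[579.00567499 115.31715081  92.29281293] 22.955853791628044 0.015023374867542889 [-4.99547214 -7.42774651  8.50179298]
-4.999058846972491
```

Request:
{"name": "jog_arm", "arguments": {
  "increments": [
    {"x":0.01,"y":0.004,"z":0,"turn":0},
    {"x":0.01,"y":0.004,"z":0,"turn":0},
    {"x":0,"y":0,"z":0,"turn":0},
    {"x":0,"y":0,"z":0,"turn":0},
    {"x":0,"y":0,"z":0,"turn":0},
    {"x":0,"y":0,"z":0,"turn":0},
    {"x":0,"y":0,"z":0,"turn":0},
    {"x":0,"y":0,"z":0,"turn":0}
  ]
}}

```text
time: 46.45
ee_pos: [0.579, 0.1154, 0.0922]
tcp_rot: [0.553, 0.833, -0.002, 0.001]
wrist_force: [-6.4, -13.3, 10.5]
grip_width: 0.0154
grasp_force: 30.0
```

Request:
{"name": "jog_arm", "arguments": {
  "gripper": -0.1,
  "increments": [
    {"x":0,"y":0,"z":0,"turn":0},
    {"x":0,"y":0,"z":0,"turn":0},
    {"x":0,"y":0,"z":0,"turn":0},
    {"x":0,"y":0,"z":0,"turn":0},
    {"x":0,"y":0,"z":-0.1,"turn":0},
    {"x":0,"y":0,"z":-0.25,"turn":0},
    {"x":0,"y":0,"z":-0.35,"turn":0},
    {"x":0,"y":0,"z":-0.2,"turn":0}
  ]
}}

```text
time: 47.45
ee_pos: [0.5797, 0.1195, 0.1844]
tcp_rot: [0.552, 0.834, 0.001, 0.001]
wrist_force: [0.7, -1.1, -0.2]
grip_width: 0.0395
grasp_force: 0.0
```

```bash
python3 - <<'E'
from h import *
p,t,o=st();print(p,t)
c=to(480,0,190,23)
E
```

```text
[579.65984615 119.53931935 184.40090755] 23.039276889190603
shift(tool at 23.0) x-0.710 y-1.385 z-0.056  turn0.000
```

```bash
python3 - <<'E'
from h import *
snap('side','s6');snap('top','t6')
a=cv2.resize(ld('t6')['pixels'][155:292,285:425],None,fx=4,fy=4,interpolation=cv2.INTER_CUBIC)[:, :480]
b=cv2.resize(ld('s6')['pixels'][130:240,240:385],None,fx=2.2,fy=2.2,interpolation=cv2.INTER_CUBIC)
c=cv2.resize(ld('s6')['pixels'][240:380,190:335],None,fx=2.2,fy=2.2,interpolation=cv2.INTER_CUBIC)
h=np.zeros((560,800,3),np.uint8);h[:548,:480]=a;h[:242,481:800]=b[:,:319];h[245:553,481:800]=c[:,:319];cv2.imwrite('pics/c6.png',h)
E
```

```text
(no output)
```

View pics/c6.png

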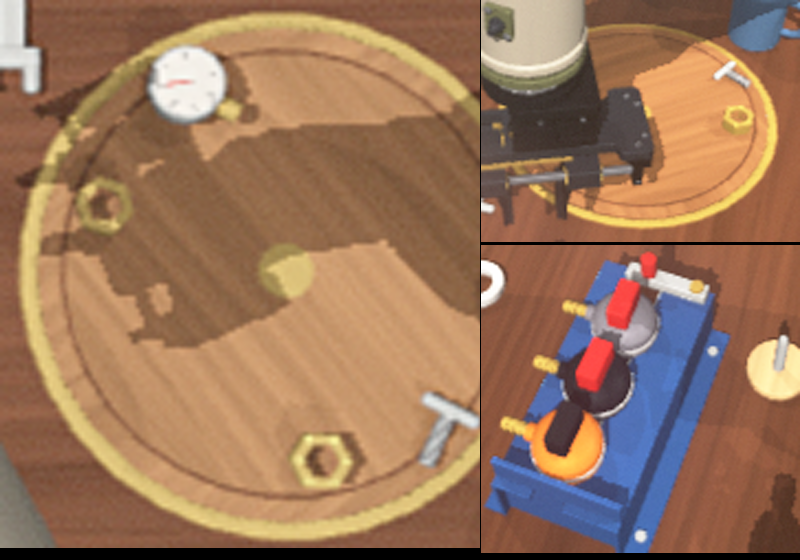

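The regulators are in and the gate lies across the mouth. Both nuts are where they were: NW at crop (103,206), S at (322,460). Now the first nut.

```bash
python3 - <<'E'
from h import *
for u,v in[(103,206),(322,460)]: print(ray('t6',285+(u+.5)/4-.5,155+(v+.5)/4-.5,.022)*1e3)
p,t,o=st();print(p,t)
c=to(588.7,-76.8,90,60)
E
```

```text
[588.38596474 -74.98997221  22.        ]
[ 420.55116892 -210.4411291    22.        ]
[580.12321883 119.60929515 184.47058013] 23.027970903510578
shift(tool at 23.0) x-1.841 y-0.689 z0.945  turn-0.411
```

Request:
{"name": "jog_arm", "arguments": {
  "gripper": 0.4,
  "increments": [
    {"x":-0.35,"y":-0.13,"z":0,"turn":0},
    {"x":-0.5,"y":-0.19,"z":0,"turn":0},
    {"x":-0.5,"y":-0.19,"z":0,"turn":0},
    {"x":-0.49,"y":-0.18,"z":0,"turn":0},
    {"x":0,"y":0,"z":0,"turn":-0.103},
    {"x":0,"y":0,"z":0,"turn":-0.103},
    {"x":0,"y":0,"z":0,"turn":-0.103},
    {"x":0,"y":0,"z":0,"turn":-0.103}
  ]
}}

```text
time: 48.55
ee_pos: [0.5869, -0.0773, 0.1808]
tcp_rot: [0.255, 0.967, -0.0, -0.001]
wrist_force: [-0.4, 0.0, 0.3]
grip_width: 0.0608
grasp_force: 0.0
```

Request:
{"name": "jog_arm", "arguments": {
  "increments": [
    {"x":0,"y":0,"z":0.3,"turn":0},
    {"x":0,"y":0,"z":0.3,"turn":0},
    {"x":0,"y":0,"z":0.25,"turn":0},
    {"x":0,"y":0,"z":0.1,"turn":0},
    {"x":0,"y":0,"z":0,"turn":0},
    {"x":0,"y":0,"z":0,"turn":0},
    {"x":0,"y":0,"z":0,"turn":0},
    {"x":0,"y":0,"z":0,"turn":0}
  ]
}}

```text
time: 49.55
ee_pos: [0.5878, -0.0773, 0.0876]
tcp_rot: [0.258, 0.966, -0.0, 0.0]
wrist_force: [0.3, 0.9, 0.9]
grip_width: 0.0608
grasp_force: 0.0
```

```bash
python3 - <<'E'
from h import *
p,t,o=st();print(p,t)
c=to(588.6,-76.2,10,60)
E
```

```text
[587.78802129 -77.28722085  87.5906632 ] 60.099902893229086
shift(tool at 60.1) x-0.002 y0.013 z0.776  turn0.001
```

Request:
{"name": "jog_arm", "arguments": {
  "increments": [
    {"x":0,"y":0.013,"z":0.25,"turn":0},
    {"x":0,"y":0,"z":0.2,"turn":0},
    {"x":0,"y":0,"z":0.15,"turn":0},
    {"x":0,"y":0,"z":0.1,"turn":0},
    {"x":0,"y":0,"z":0.06,"turn":0},
    {"x":0,"y":0,"z":0.016,"turn":0},
    {"x":0,"y":0,"z":0,"turn":0},
    {"x":0,"y":0,"z":0,"turn":0}
  ]
}}

```text
time: 50.55
ee_pos: [0.5885, -0.0761, 0.0099]
tcp_rot: [0.258, 0.966, -0.0, 0.0]
wrist_force: [-0.3, 0.1, -0.7]
grip_width: 0.061
grasp_force: 0.0
```

Request:
{"name": "jog_arm", "arguments": {
  "gripper": -1,
  "increments": [
    {"x":0,"y":0,"z":0,"turn":0},
    {"x":0,"y":0,"z":0,"turn":0},
    {"x":0,"y":0,"z":0,"turn":0},
    {"x":0,"y":0,"z":0,"turn":0},
    {"x":0,"y":0,"z":0,"turn":0},
    {"x":0,"y":0,"z":0,"turn":0},
    {"x":0,"y":0,"z":0,"turn":0},
    {"x":0,"y":0,"z":0,"turn":0}
  ]
}}

```text
time: 51.55
ee_pos: [0.5882, -0.0761, 0.0095]
tcp_rot: [0.258, 0.966, -0.0, 0.0]
wrist_force: [0.5, -0.5, 1.6]
grip_width: 0.0364
grasp_force: 30.0
```

```bash
python3 - <<'E'
from h import *
p,t,o=st();print(p,t,o['grip_width'],o['wrist_force'])
c=to(436.2,140.9,p[2]+100,t)
E
```

```text
[588.1856331  -76.09649613   9.49094868] 60.110011373180754 0.03644149012002495 [ 0.49373728 -0.48659134  1.55224284]
shift(tool at 60.1) x2.399 y1.124 z-1.000  turn-0.000
```

Width 36.4 mm, not 34: the nut sits askew in the fingers. Taking a look.

```bash
python3 - <<'E'
from h import *
snap('side','s7');snap('top','t7')
q=proj('s7',[.5885,-.0762,.022]).astype(int);r=proj('t7',[.5885,-.0762,.022]).astype(int);print(q,r)
f=lambda n,q:cv2.resize(ld(n)['pixels'][q[1]-25:q[1]+25,q[0]-33:q[0]+33],None,fx=6,fy=6,interpolation=cv2.INTER_CUBIC)
e=cv2.resize(ld('t0')['pixels'][r[1]-15:r[1]+15,r[0]-20:r[0]+20],None,fx=8,fy=8,interpolation=cv2.INTER_CUBIC)
h=np.zeros((545,795,3),np.uint8);h[:300,:396]=f('s7',q);h[:300,399:795]=f('t7',r);h[303:543,:320]=e;cv2.imwrite('pics/c7.png',h)
E
```

```text
[284 205] [310 206]
```

View pics/c7.png

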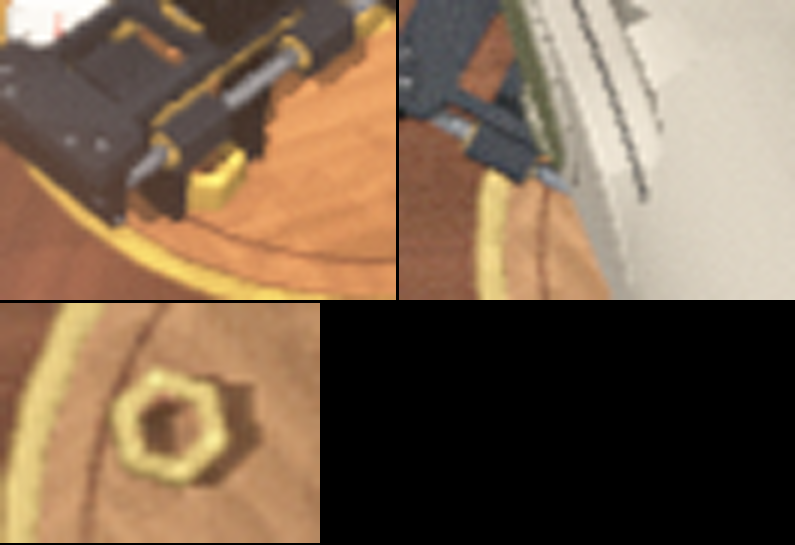

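The nut's flats face about 52°, not 60°. I'll release, turn 8° and grip again.

Request:
{"name": "jog_arm", "arguments": {
  "gripper": 0.2,
  "increments": [
    {"x":0,"y":0,"z":0,"turn":0},
    {"x":0,"y":0,"z":0,"turn":0},
    {"x":0,"y":0,"z":0,"turn":0},
    {"x":0,"y":0,"z":0,"turn":0},
    {"x":0,"y":0,"z":0,"turn":0.045},
    {"x":0,"y":0,"z":0,"turn":0.044},
    {"x":0,"y":0,"z":0,"turn":0},
    {"x":0,"y":0,"z":0,"turn":0}
  ]
}}

```text
time: 52.65
ee_pos: [0.5881, -0.0761, 0.0094]
tcp_rot: [0.324, 0.946, -0.0, 0.0]
wrist_force: [1.0, -0.5, -0.3]
grip_width: 0.0527
grasp_force: 0.0
```

Request:
{"name": "jog_arm", "arguments": {
  "gripper": -1,
  "increments": [
    {"x":0,"y":0,"z":0,"turn":0},
    {"x":0,"y":0,"z":0,"turn":0},
    {"x":0,"y":0,"z":0,"turn":0},
    {"x":0,"y":0,"z":0,"turn":0},
    {"x":0,"y":0,"z":0,"turn":0},
    {"x":0,"y":0,"z":0,"turn":0},
    {"x":0,"y":0,"z":0,"turn":0},
    {"x":0,"y":0,"z":0,"turn":0}
  ]
}}

```text
time: 53.65
ee_pos: [0.5881, -0.0761, 0.0094]
tcp_rot: [0.325, 0.946, -0.0, 0.0]
wrist_force: [-0.1, 0.1, -1.2]
grip_width: 0.0351
grasp_force: 30.0
```

```bash
python3 - <<'E'
from h import *
p,t,o=st();print(p,t,o['grip_width'],o['wrist_force'])
c=to(436.2,140.9,120,t)
E
```

```text
[588.13923937 -76.11826682   9.43112172] 52.09704284141114 0.035059968191994244 [-0.05117587  0.07380987 -1.16697597]
shift(tool at 52.1) x2.532 y0.779 z-1.106  turn-0.000
```

Request:
{"name": "jog_arm", "arguments": {
  "gripper": 0.2,
  "increments": [
    {"x":0,"y":0,"z":0,"turn":0},
    {"x":0,"y":0,"z":0,"turn":0},
    {"x":0,"y":0,"z":0,"turn":0},
    {"x":0,"y":0,"z":0,"turn":0},
    {"x":0,"y":0,"z":0,"turn":0.038},
    {"x":0,"y":0,"z":0,"turn":0},
    {"x":0,"y":0,"z":0,"turn":0},
    {"x":0,"y":0,"z":0,"turn":0}
  ]
}}

```text
time: 54.65
ee_pos: [0.5881, -0.0761, 0.0095]
tcp_rot: [0.352, 0.936, -0.0, 0.0]
wrist_force: [0.2, -0.5, -0.3]
grip_width: 0.0521
grasp_force: 0.0
```

Request:
{"name": "jog_arm", "arguments": {
  "gripper": -1,
  "increments": [
    {"x":0,"y":0,"z":0,"turn":0},
    {"x":0,"y":0,"z":0,"turn":0},
    {"x":0,"y":0,"z":0,"turn":0},
    {"x":0,"y":0,"z":0,"turn":0},
    {"x":0,"y":0,"z":0,"turn":0},
    {"x":0,"y":0,"z":0,"turn":0},
    {"x":0,"y":0,"z":0,"turn":0},
    {"x":0,"y":0,"z":0,"turn":0}
  ]
}}

```text
time: 55.65
ee_pos: [0.5882, -0.0761, 0.0095]
tcp_rot: [0.353, 0.936, -0.0, 0.0]
wrist_force: [0.0, 0.8, -0.7]
grip_width: 0.0347
grasp_force: 30.0
```

```bash
python3 - <<'E'
from h import *
p,t,o=st();print(p,t,o['grip_width'],o['wrist_force'])
c=to(436.2,140.9,120,t)
E
```

```text
[588.17162535 -76.09451074   9.45023946] 48.68022365281797 0.034738943536432705 [ 0.02520188  0.78246908 -0.67220803]
shift(tool at 48.7) x2.574 y0.626 z-1.105  turn-0.000
```

Request:
{"name": "jog_arm", "arguments": {
  "increments": [
    {"x":0,"y":0,"z":-0.2,"turn":0},
    {"x":0,"y":0,"z":-0.4,"turn":0},
    {"x":0,"y":0,"z":-0.5,"turn":0},
    {"x":0.35,"y":0.08,"z":0,"turn":0},
    {"x":0.5,"y":0.12,"z":0,"turn":0},
    {"x":0.5,"y":0.12,"z":0,"turn":0},
    {"x":0.5,"y":0.12,"z":0,"turn":0},
    {"x":0.4,"y":0.1,"z":0,"turn":0}
  ]
}}

```text
time: 56.65
ee_pos: [0.4537, 0.1149, 0.1207]
tcp_rot: [0.352, 0.936, -0.0, 0.001]
wrist_force: [0.1, 0.0, 0.0]
grip_width: 0.0346
grasp_force: 30.0
```

Request:
{"name": "jog_arm", "arguments": {
  "increments": [
    {"x":0.32,"y":0.086,"z":0,"turn":0},
    {"x":0,"y":0,"z":0,"turn":-0.115},
    {"x":0,"y":0,"z":0,"turn":-0.115},
    {"x":0,"y":0,"z":0,"turn":-0.115},
    {"x":0,"y":0,"z":0,"turn":0},
    {"x":0,"y":0,"z":0,"turn":0},
    {"x":0,"y":0,"z":0,"turn":0},
    {"x":0,"y":0,"z":0,"turn":0}
  ]
}}

```text
time: 57.65
ee_pos: [0.4365, 0.1406, 0.1195]
tcp_rot: [0.09, 0.996, -0.0, 0.0]
wrist_force: [0.0, -0.1, -0.9]
grip_width: 0.0347
grasp_force: 30.0
```

```bash
python3 - <<'E'
from h import *
p,t,o=st();print(p,t,o['grip_width'],o['wrist_force'],o['qpos'])
c=to(436.2,140.9,16,t)
snap('side','s8');snap('top','t8')
r=proj('s8',[.4362,.1409,.09]).astype(int);q=proj('t8',[.4362,.1409,.07]).astype(int)
f=lambda n,q:cv2.resize(ld(n)['pixels'][q[1]-35:q[1]+35,q[0]-33:q[0]+33],None,fx=6,fy=6,interpolation=cv2.INTER_CUBIC)
S=proj('t0',[.42,-.2105,.022]).astype(int)
h=np.zeros((420,795,3),np.uint8);h[:,:396]=f('s8',r);h[:,399:]=cv2.resize(ld('t0')['pixels'][S[1]-16:S[1]+17,S[0]-15:S[0]+16],(396,420),interpolation=cv2.INTER_CUBIC);cv2.imwrite('pics/c8.png',h)
E
```

```text
[436.45047921 140.64321434 119.49076009] 79.66499213585308 0.0346981377262379 [ 0.01575315 -0.12768828 -0.91530619] [ 0.58257666  0.17122101 -1.04730957  1.96829159  0.1671316   1.0928654
  0.85463952]
shift(tool at 79.7) x0.003 y0.002 z1.035  turn-0.000
```

View pics/c8.png

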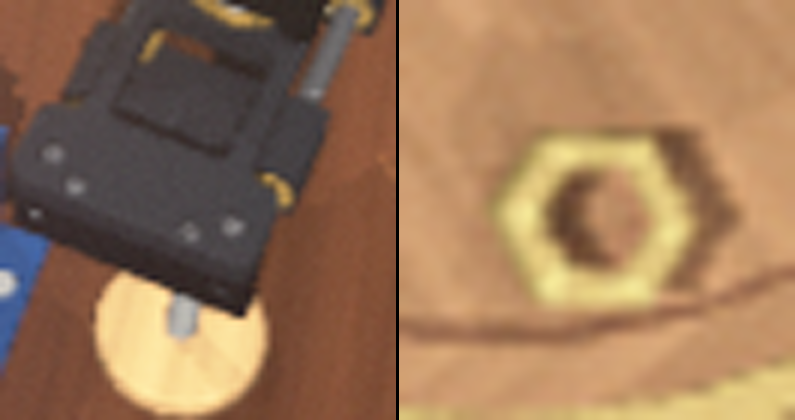

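Nut S has its flats facing world x and ±60°. I'll lower nut 1 over the post in stages.

Request:
{"name": "jog_arm", "arguments": {
  "increments": [
    {"x":0,"y":0,"z":0.2,"turn":0},
    {"x":0,"y":0,"z":0.15,"turn":0},
    {"x":0,"y":0,"z":0.08,"turn":0},
    {"x":0,"y":0,"z":0.05,"turn":0},
    {"x":0,"y":0,"z":0.05,"turn":0},
    {"x":0,"y":0,"z":0.05,"turn":0},
    {"x":0,"y":0,"z":0,"turn":0},
    {"x":0,"y":0,"z":0,"turn":0}
  ]
}}

```text
time: 58.75
ee_pos: [0.4366, 0.1407, 0.0616]
tcp_rot: [0.09, 0.996, 0.0, 0.0]
wrist_force: [0.8, 0.0, -1.0]
grip_width: 0.0347
grasp_force: 30.0
```

Request:
{"name": "jog_arm", "arguments": {
  "increments": [
    {"x":0,"y":0,"z":0.05,"turn":0},
    {"x":0,"y":0,"z":0.05,"turn":0},
    {"x":0,"y":0,"z":0.1,"turn":0},
    {"x":0,"y":0,"z":0.1,"turn":0},
    {"x":0,"y":0,"z":0.1,"turn":0},
    {"x":0,"y":0,"z":0.03,"turn":0},
    {"x":0,"y":0,"z":0,"turn":0},
    {"x":0,"y":0,"z":0,"turn":0}
  ]
}}

```text
time: 59.75
ee_pos: [0.4367, 0.1407, 0.0187]
tcp_rot: [0.089, 0.996, 0.0, 0.0]
wrist_force: [-0.3, -0.3, -0.4]
grip_width: 0.0347
grasp_force: 30.0
```

```bash
python3 - <<'E'
from h import *
p,t,o=st();print(p,t,o['grip_width'],o['wrist_force'],o['torque'])
E
```

```text
[436.71453991 140.7145228   18.71018489] 79.73177615344912 0.03470082398649511 [-0.33625591 -0.26337007 -0.3782388 ] [ 0.07443735 -0.1124975  -0.01309363]
```

Request:
{"name": "jog_arm", "arguments": {
  "increments": [
    {"x":0,"y":0,"z":0.015,"turn":0},
    {"x":0,"y":0,"z":0.01,"turn":0},
    {"x":0,"y":0,"z":0,"turn":0},
    {"x":0,"y":0,"z":0,"turn":0},
    {"x":0,"y":0,"z":0,"turn":0},
    {"x":0,"y":0,"z":0,"turn":0},
    {"x":0,"y":0,"z":0,"turn":0},
    {"x":0,"y":0,"z":0,"turn":0}
  ]
}}

```text
time: 60.75
ee_pos: [0.4365, 0.1406, 0.0159]
tcp_rot: [0.09, 0.996, -0.0, 0.0]
wrist_force: [0.7, 0.4, -1.1]
grip_width: 0.0347
grasp_force: 30.0
```

Request:
{"name": "jog_arm", "arguments": {
  "gripper": 0.3,
  "increments": [
    {"x":0,"y":0,"z":0,"turn":0},
    {"x":0,"y":0,"z":0,"turn":0},
    {"x":0,"y":0,"z":0,"turn":0},
    {"x":0,"y":0,"z":0,"turn":0},
    {"x":0,"y":0,"z":-0.2,"turn":0},
    {"x":0,"y":0,"z":-0.35,"turn":0},
    {"x":0,"y":0,"z":-0.4,"turn":0},
    {"x":0,"y":0,"z":-0.2,"turn":0}
  ]
}}

```text
time: 61.75
ee_pos: [0.4371, 0.141, 0.1328]
tcp_rot: [0.089, 0.996, 0.0, 0.001]
wrist_force: [-0.3, 0.0, 0.1]
grip_width: 0.0566
grasp_force: 0.0
```

```bash
python3 - <<'E'
from h import *
p,t,o=st();print(p,t,o['grip_width'])
to(420.2,-210.5,90,59.5)
E
```

```text
[437.10531007 140.97422123 132.81122127] 79.7398799707658 0.056630486039114906
shift(tool at 79.7) x-0.460 y-3.489 z0.428  turn0.225
```

Request:
{"name": "jog_arm", "arguments": {
  "increments": [
    {"x":-0.04,"y":-0.3,"z":0,"turn":0},
    {"x":-0.066,"y":-0.5,"z":0,"turn":0},
    {"x":-0.066,"y":-0.5,"z":0,"turn":0},
    {"x":-0.066,"y":-0.5,"z":0,"turn":0},
    {"x":-0.066,"y":-0.5,"z":0,"turn":0},
    {"x":-0.066,"y":-0.5,"z":0,"turn":0},
    {"x":-0.06,"y":-0.45,"z":0,"turn":0},
    {"x":-0.03,"y":-0.239,"z":0,"turn":0}
  ]
}}

```text
time: 62.75
ee_pos: [0.419, -0.213, 0.1308]
tcp_rot: [0.091, 0.996, -0.0, -0.0]
wrist_force: [1.0, 0.1, -0.5]
grip_width: 0.0565
grasp_force: 0.0
```

Request:
{"name": "jog_arm", "arguments": {
  "increments": [
    {"x":0,"y":0,"z":0,"turn":0.112},
    {"x":0,"y":0,"z":0,"turn":0.112},
    {"x":0,"y":0,"z":0.2,"turn":0},
    {"x":0,"y":0,"z":0.2,"turn":0},
    {"x":0,"y":0,"z":0,"turn":0},
    {"x":0,"y":0,"z":0,"turn":0},
    {"x":0,"y":0,"z":0,"turn":0},
    {"x":0,"y":0,"z":0,"turn":0}
  ]
}}

```text
time: 63.75
ee_pos: [0.4198, -0.2111, 0.0915]
tcp_rot: [0.262, 0.965, -0.0, 0.0]
wrist_force: [-0.4, -0.2, -0.3]
grip_width: 0.0564
grasp_force: 0.0
```

```bash
python3 - <<'E'
from h import *
p,t,o=st();print(p,t,o['grip_width'])
to(420.2,-210.5,10,59.5)
snap('side','s9');snap('top','t9')
r=proj('s9',[.42,-.21,.022]).astype(int)
h=np.hstack([cv2.resize(ld('s9')['pixels'][r[1]-30:r[1]+30,r[0]-40:r[0]+40],None,fx=5,fy=5,interpolation=cv2.INTER_CUBIC),cv2.resize(ld('s9')['pixels'][245:305,285:365],None,fx=5,fy=5,interpolation=cv2.INTER_CUBIC)])
cv2.imwrite('pics/c9.png',h)
E
```

```text
[ 419.82141754 -211.05652726   91.49372257] 59.56598781847623 0.056399382702490584
shift(tool at 59.6) x-0.000 y0.007 z0.815  turn0.001
```

View pics/c9.png

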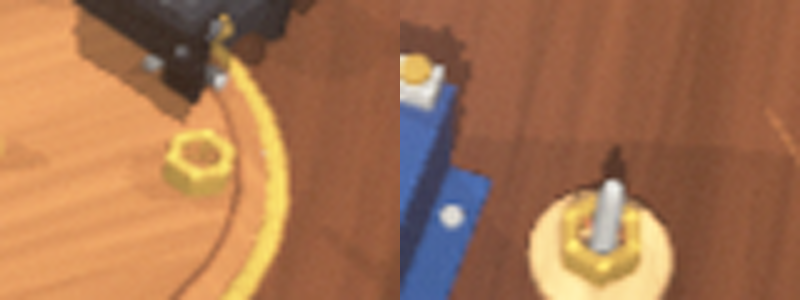

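Nut 1 lies flat on the spindle, and nut S is in its place under the gripper. Descending.

Request:
{"name": "jog_arm", "arguments": {
  "increments": [
    {"x":0,"y":0.007,"z":0.25,"turn":0},
    {"x":0,"y":0,"z":0.2,"turn":0},
    {"x":0,"y":0,"z":0.15,"turn":0},
    {"x":0,"y":0,"z":0.12,"turn":0},
    {"x":0,"y":0,"z":0.07,"turn":0},
    {"x":0,"y":0,"z":0.025,"turn":0},
    {"x":0,"y":0,"z":0,"turn":0},
    {"x":0,"y":0,"z":0,"turn":0}
  ]
}}

```text
time: 64.85
ee_pos: [0.4202, -0.2105, 0.0098]
tcp_rot: [0.262, 0.965, -0.0, 0.0]
wrist_force: [-0.4, 0.0, -0.2]
grip_width: 0.0566
grasp_force: 0.0
```

Request:
{"name": "jog_arm", "arguments": {
  "gripper": -1,
  "increments": [
    {"x":0,"y":0,"z":0,"turn":0},
    {"x":0,"y":0,"z":0,"turn":0},
    {"x":0,"y":0,"z":0,"turn":0},
    {"x":0,"y":0,"z":0,"turn":0},
    {"x":0,"y":0,"z":0,"turn":0},
    {"x":0,"y":0,"z":0,"turn":0},
    {"x":0,"y":0,"z":0,"turn":0},
    {"x":0,"y":0,"z":0,"turn":0}
  ]
}}

```text
time: 65.85
ee_pos: [0.4199, -0.2103, 0.0095]
tcp_rot: [0.262, 0.965, -0.0, 0.0]
wrist_force: [-1.1, 0.1, 2.5]
grip_width: 0.034
grasp_force: 29.7
```

```bash
python3 - <<'E'
from h import *
p,t,o=st();print(p,t,o['grip_width'],o['wrist_force'])
to(436.6,140.8,120,80)
E
```

```text
[ 419.91018817 -210.29982437    9.50791162] 59.573018662963136 0.03397582993976454 [-1.09641256  0.05198951  2.47171857]
shift(tool at 59.6) x1.634 y3.112 z-1.105  turn-0.227
```

Clean grip at 34.0 mm. I'll lift it and carry it to the spindle.

Request:
{"name": "jog_arm", "arguments": {
  "increments": [
    {"x":0,"y":0,"z":-0.2,"turn":0},
    {"x":0,"y":0,"z":-0.4,"turn":0},
    {"x":0,"y":0,"z":-0.5,"turn":0},
    {"x":0.16,"y":0.3,"z":0,"turn":0},
    {"x":0.23,"y":0.44,"z":0,"turn":0},
    {"x":0.23,"y":0.44,"z":0,"turn":0},
    {"x":0.23,"y":0.44,"z":0,"turn":0},
    {"x":0.23,"y":0.44,"z":0,"turn":0}
  ]
}}

```text
time: 66.85
ee_pos: [0.4309, 0.0234, 0.1194]
tcp_rot: [0.263, 0.965, -0.0, 0.0]
wrist_force: [1.0, 0.2, -0.9]
grip_width: 0.034
grasp_force: 29.7
```

Request:
{"name": "jog_arm", "arguments": {
  "increments": [
    {"x":0.23,"y":0.44,"z":0,"turn":0},
    {"x":0.2,"y":0.38,"z":0,"turn":0},
    {"x":0.124,"y":0.232,"z":0,"turn":0},
    {"x":0,"y":0,"z":0,"turn":-0.113},
    {"x":0,"y":0,"z":0,"turn":-0.113},
    {"x":0,"y":0,"z":0,"turn":0},
    {"x":0,"y":0,"z":0,"turn":0},
    {"x":0,"y":0,"z":0,"turn":0}
  ]
}}

```text
time: 67.85
ee_pos: [0.4366, 0.1407, 0.1194]
tcp_rot: [0.089, 0.996, -0.0, 0.0]
wrist_force: [-0.1, -0.3, -0.3]
grip_width: 0.0336
grasp_force: 29.7
```

```bash
python3 - <<'E'
from h import *
p,t,o=st();print(p,t,o['grip_width'],o['wrist_force'])
to(436.6,140.8,32,80)
E
```

```text
[436.61189325 140.67007156 119.42354446] 79.76602258761346 0.03359690567205453 [-0.07423277 -0.33081551 -0.31967138]
shift(tool at 79.8) x0.000 y0.001 z0.874  turn-0.003
```

Request:
{"name": "jog_arm", "arguments": {
  "increments": [
    {"x":0,"y":0,"z":0.2,"turn":0},
    {"x":0,"y":0,"z":0.15,"turn":0},
    {"x":0,"y":0,"z":0.08,"turn":0},
    {"x":0,"y":0,"z":0.05,"turn":0},
    {"x":0,"y":0,"z":0.05,"turn":0},
    {"x":0,"y":0,"z":0.05,"turn":0},
    {"x":0,"y":0,"z":0,"turn":0},
    {"x":0,"y":0,"z":0,"turn":0}
  ]
}}

```text
time: 68.85
ee_pos: [0.4367, 0.1408, 0.0616]
tcp_rot: [0.088, 0.996, 0.0, 0.0]
wrist_force: [-0.2, 0.1, -1.0]
grip_width: 0.0339
grasp_force: 29.7
```

Request:
{"name": "jog_arm", "arguments": {
  "increments": [
    {"x":0,"y":0,"z":0.05,"turn":0},
    {"x":0,"y":0,"z":0.06,"turn":0},
    {"x":0,"y":0,"z":0.06,"turn":0},
    {"x":0,"y":0,"z":0.06,"turn":0},
    {"x":0,"y":0,"z":0.03,"turn":0},
    {"x":0,"y":0,"z":0.02,"turn":0},
    {"x":0,"y":0,"z":0,"turn":0},
    {"x":0,"y":0,"z":0,"turn":0}
  ]
}}

```text
time: 69.85
ee_pos: [0.4368, 0.1408, 0.0336]
tcp_rot: [0.088, 0.996, -0.0, 0.0]
wrist_force: [0.5, -0.0, -0.0]
grip_width: 0.0336
grasp_force: 29.7
```

```bash
python3 - <<'E'
from h import *
p,t,o=st();print(p,t,o['grip_width'],o['wrist_force'])
E
```

```text
[436.76046472 140.81645828  33.57734502] 79.90739381117413 0.03356907650246709 [ 0.49229007 -0.02534044 -0.04064069]
```

Request:
{"name": "jog_arm", "arguments": {
  "increments": [
    {"x":0,"y":0,"z":0.015,"turn":0},
    {"x":0,"y":0,"z":0,"turn":0},
    {"x":0,"y":0,"z":0,"turn":0},
    {"x":0,"y":0,"z":0,"turn":0},
    {"x":0,"y":0,"z":0,"turn":0},
    {"x":0,"y":0,"z":0,"turn":0},
    {"x":0,"y":0,"z":0,"turn":0},
    {"x":0,"y":0,"z":0,"turn":0}
  ]
}}

```text
time: 70.85
ee_pos: [0.4366, 0.1408, 0.0319]
tcp_rot: [0.088, 0.996, -0.0, 0.0]
wrist_force: [-0.7, -0.6, -0.5]
grip_width: 0.0336
grasp_force: 29.7
```

Request:
{"name": "jog_arm", "arguments": {
  "gripper": 0.3,
  "increments": [
    {"x":0,"y":0,"z":0,"turn":0},
    {"x":0,"y":0,"z":0,"turn":0},
    {"x":0,"y":0,"z":0,"turn":0},
    {"x":0,"y":0,"z":0,"turn":0},
    {"x":0,"y":0,"z":-0.2,"turn":0},
    {"x":0,"y":0,"z":-0.35,"turn":0},
    {"x":0,"y":0,"z":-0.4,"turn":0},
    {"x":0,"y":0,"z":-0.2,"turn":0}
  ]
}}

```text
time: 71.85
ee_pos: [0.4372, 0.1411, 0.1488]
tcp_rot: [0.088, 0.996, 0.0, 0.001]
wrist_force: [0.4, 0.6, 0.1]
grip_width: 0.0566
grasp_force: 0.0
```

Request:
{"name": "jog_arm", "arguments": {
  "increments": [
    {"x":0,"y":-0.3,"z":-0.2,"turn":0},
    {"x":0,"y":-0.45,"z":-0.2,"turn":0},
    {"x":0,"y":-0.45,"z":0,"turn":0},
    {"x":0,"y":-0.45,"z":0,"turn":0},
    {"x":0,"y":-0.4,"z":0,"turn":0},
    {"x":0,"y":-0.2,"z":0,"turn":0},
    {"x":0,"y":0,"z":0,"turn":0},
    {"x":0,"y":0,"z":0,"turn":0}
  ]
}}

```text
time: 72.85
ee_pos: [0.3974, -0.0797, 0.187]
tcp_rot: [0.087, 0.996, 0.0, 0.0]
wrist_force: [0.0, 1.2, 0.7]
grip_width: 0.0566
grasp_force: 0.0
```

```bash
python3 - <<'E'
from h import *
c=snap('side','s10')
h=np.zeros((600,800,3),np.uint8)
h[:,:450]=cv2.resize(c['pixels'][230:390,190:310],(450,600),interpolation=cv2.INTER_CUBIC)
h[:350,450:]=cv2.resize(c['pixels'][245:315,290:360],(350,350),interpolation=cv2.INTER_CUBIC)
h[350:,450:]=cv2.resize(c['pixels'][125:245,220:388],(350,250))
cv2.imwrite('pics/c10.png',h)
E
```

```text
(no output)
```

View pics/c10.png

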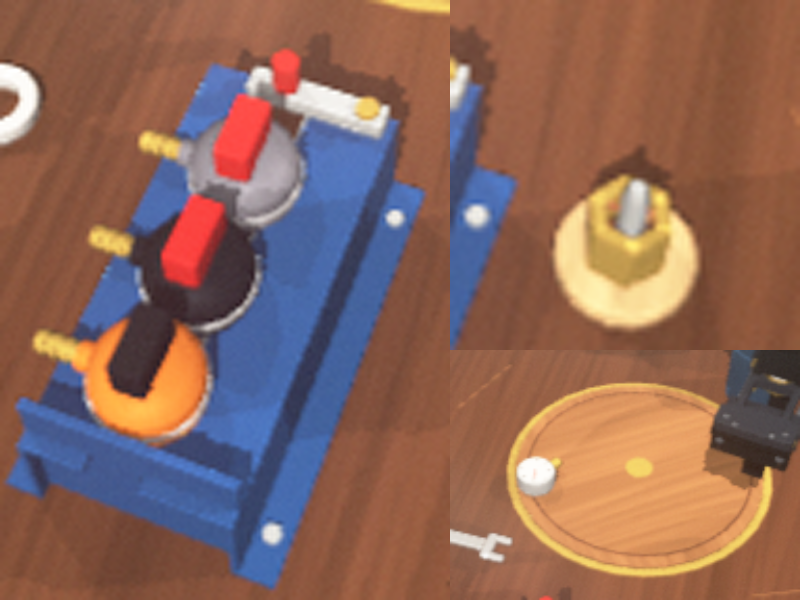

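All three regulators stand in the rack with the gate shut across them. Both nuts are stacked flat on the spindle and the turntable is clear. Handing in.

```bash
python3 -c "
from cell import env
print(env.hand_in())"
```

```text
the job is handed in; nothing more can be done
None
```

The job is handed in at about 73 s: all three regulators are in the rack, upright with nozzles to the customers' side, the gate is shut, and both nuts that were there lie flat on the spindle; the hand-in gave no verdict.

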